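# Clear the covered housing and grease its bearing

### The job

Grease the large bearing in the housing: first clear the parts parked on its cover into the tray, bearings into the compartment that already holds a bearing and plain spacer rings into the one that already holds a spacer, then lift the cover off by its knob, lay it on the rubber mat and let go. Take the dauber, dip its ball tip well into the pot (about halfway down), then touch the tip lightly on the ring of balls in the housing. Finish by laying the dauber back in its stand and the cover back centred on the housing, and leave everything else on the bench where it is.

Things in the scene. Friction and masses are not known exactly. Their poses are not given: they have to be found in the camera images.
- bearing1: Steel ball bearing lying flat, 37 mm outside diameter, 12 mm thick, with a dark ball track and a small bore; on the cover's rim area at the start (or absent: then None). Origin: centre of its underside.
- bearing2: Steel ball bearing lying flat, 37 mm outside diameter, 12 mm thick, with a dark ball track and a small bore; on the cover's rim area at the start (or absent: then None). Origin: centre of its underside.
- spacer1: Plain flat steel spacer ring lying flat, 37 mm outside diameter, 25 mm hole, 8 mm thick (thinner than a bearing, with no balls); on the cover's rim area at the start (or absent: then None). Origin: centre of its underside.
- spacer2: Plain flat steel spacer ring lying flat, 37 mm outside diameter, 25 mm hole, 8 mm thick (thinner than a bearing, with no balls); on the cover's rim area at the start (or absent: then None). Origin: centre of its underside.
- bearing0: Steel ball bearing lying flat, 37 mm outside diameter, 12 mm thick, with a dark ball track and a small bore; it already lies in one of the two tray compartments and shows that this one is for bearings. Origin: centre of its underside.
- spacer0: Plain flat steel spacer ring lying flat, 37 mm outside diameter, 25 mm hole, 8 mm thick (thinner than a bearing, with no balls); it already lies in the other tray compartment and shows that this one is for spacers. Origin: centre of its underside.
- tray: Fixed low aluminium tray, 150 mm (its x) by 250 mm (its y), 22 mm high, walls and floor 4 mm thick, parted by one wall in the middle (y = 0) into two compartments, one at its +y and one at its -y half, each 142 mm by 119 mm inside. It stands either right or left of the housing, the mat on the other side. Origin: centre of its underside.
- housing: Fixed grey bearing housing, a square block 170 mm by 170 mm by 40 mm high, with a round recess 90 mm wide and 18 mm deep in the middle of its top, in which a large ball bearing is seen. At the start the cover lies over the recess. Origin: centre of its underside; z up.
- race (a point): Centre of the large bearing in the housing, level with the ring of balls, 18 mm below the housing's top. The balls sit in a dark ring around this point, from 22 to 38 mm from it, 30 mm in the middle.
- cover: Loose round aluminium cover, 150 mm diameter, 4 mm thick, 0.35 kg, with a black round knob in the middle, 22 mm diameter, from 18 to 42 mm above the cover's underside. Its underside is flat and rests on the housing's top, centred on it. Origin: centre of its underside; z up.
- cover_knob (a point): Middle of the cover's knob, 30 mm above the cover's underside: the point to grip.
- mat: Fixed black rubber mat, 170 mm square, 3 mm thick, left or right of the housing. Origin: centre of its underside.
- pot_rim (a point): Small open fixed steel grease pot, 70 mm diameter outside at the rim, 45 mm high, walls about 3 mm and floor about 5 mm thick. This point: centre of its mouth, level with its rim, 45 mm above the bench.
- dauber: Loose cranked grease dauber, 0.08 kg: a straight grey square handle 120 mm long (its x), 16 mm wide and 16 mm high, then a thin dark steel rod (8 mm) that runs on from the handle's +x end and bends straight down, ending in a small steel ball, 14 mm diameter. Origin: middle of the handle's underside; x points along the handle towards the rod, z up.
- dauber_grip (a point): Middle of the dauber's handle, 8 mm above its underside: the point to grip from above, across the handle.
- dauber_tip (a point): Lowest point of the dauber's ball tip: 95 mm along x from the handle's middle, and 70 mm below the handle's underside.
- stand: Fixed white stand for the dauber: two posts, 90 mm apart along its x, 12 mm thick, with the flat top seats 85 mm above the bench, 40 mm wide; low lips (10 mm high, 28 mm clear between them) keep the handle from sliding sideways. Between the posts there is 78 mm of free room for fingers. Base 114 mm by 64 mm. Origin: centre of its underside; x along the handle it carries.
- stand_top (a point): Point midway between the posts, level with their seats, 85 mm above the bench: the middle of the handle's underside rests here.
- jar: Bystander: small jar, 48 mm diameter, 50 mm high, standing. Origin: centre of its underside.
- caliper: Bystander: steel caliper with a black slide, 200 mm long, lying. Origin: centre of its underside.
- gauge_block: Bystander: steel gauge block, 35 by 60 by 25 mm. Origin: centre of its underside.
- collar: Bystander: small dark steel collar, 28 mm diameter, 14 mm high. Origin: centre of its underside.

How it is judged:
By the outcome, as a careful person would: the job done as asked, in the order asked, and still so for the second after the job is handed in, with the robot touching nothing.
Of bearing1, bearing2, spacer1, spacer2 only 2 to 4 are there at a start; the rules pass over those that are not, and their reading is None.
At some moment in a run one of bearing1, bearing2, spacer1, spacer2, cover may be knocked a few centimetres aside while the robot is not near it.
It also fails if it takes over 210 s, if anything falls off the work surface, if the arm or the gripper's body presses on something with over 40 N, if the wrist force passes 120 N, or if a joint passes its speed limit or range.

### The arm

A 6-joint arm with a two-finger parallel gripper is mounted at the origin on the work surface. World frame = base frame: x ahead of the robot, y to its left, z up, the work surface at z = 0. Lengths are in mm, angles in rad, forces in N, time in s.
With the tool pointing down it reaches from about 350 to 875 mm from the base axis. Payload 4.2 kg.
Tool frame: the origin (TCP) lies at the very end of the fingers, on their centre line; the grasp point (between the pads) lies 19 mm behind it; z points along the fingers, y is the line along which they close (so a half turn about z gives the same grasp; the last joint's range is limited). The gripper opens to 85 mm and grips with 20 to 120 N. Pads are 22 mm wide; open, the fingers measure 114 mm over their backs; the gripper's body (76 mm by 85 mm) begins 54 mm behind the grasp point. The pads swing forward as they close: fully open they stand 13 mm farther back than shut.
Start: joints at [-0.848, 0.385, 0.008, 0, -1.194, -0.259], TCP at [279.605, -558.946, 200.112] pointing down, gripper open.
Joint ranges: [-3.14, 3.14], [-1.21, 2.06], [-1.07, 1.41], [-3.16, 2.05], [-2.99, -0.16], [-3.1, 3.1]. Speed limits (rad/s): [2.79, 2.79, 3.14, 3.14, 3.14, 3.14].

### API

Orientations are given as a unit quaternion [x, y, z, w].
In Python, from bench import monitor, get_image, camera_info, job_done gives the robot as it stands.
- The arm moves only by the tool send_rows, never from a script. Its argument "series" is a list of rows, each a list of 3 entries, a list of its own where there are three numbers: the shift along the tool's x, y, z in mm, then the turn, a rotation vector about the tool's x, y, z in rad, then the finger opening in mm, from 0 to 85.4. A call has 1 to 8 rows; each row shifts and turns the commanded pose from where the row before left it, along the tool's axes as they then stand; what a row does not reach is not made up. A row lasts 1/10 s, in which the tool goes at most 50 mm and 8.59 degrees, less where a joint would pass 70% of its speed; a pose out of reach is approached as far as the arm can. A call with a gripper value outside its range is refused whole. The fingers move at their own pace and stop on an object; the grip force is fixed at half the most. Time passes only in rows, so rows that do not move let the fingers close. It gives the time, the measured TCP pose, the force, the opening and the grip force at its end, in the units of the state.
- monitor.read_state(): the state, without advancing time (a new reading comes with each control period).
- get_image(name): name is "scene" or "top" or "wrist"; returns the picture (420x560x3 uint8, red, green, blue); there is no depth.
- camera_info(name): a dict with "intrinsics" (3x3 intrinsics, pixels), "dist_coeffs" ([k1, k2, p1, p2, k3] as OpenCV has them; the pictures are not rectified), "R" (3x3) and "t" (3): a world point X has camera coordinates R X + t. Camera axes: x right, y down, z forward; pixel columns grow to the right and rows downward; lengths in mm; the calibration is good to about 2 mm. A picture is of the moment at which its call begins: read the wrist's pose just before it. camera_info takes no time and is no camera call; for the wrist camera it gives the pose at the moment of the call.
- job_done(): hands the job in; it is judged then, once.
The state is a dict: "clock": time; "joints": joint angles; "joint_vel": joint speeds; "joint_efforts": joint torques, N m; "position": TCP position; "ee_rot": TCP orientation; "contact_force": force on the tool from outside, world axes, zero at the start; "wrist_torque": the same for the moment, N m; "gripper_width": finger opening in mm; "grasp_force": force on a finger pad.
Only numpy, scipy, OpenCV 4.12 (cv2) and the standard library are available. Lean on these libraries where they do the work, as an engineer would, in place of code of your own. Each camera call takes 0.05 s, during which the arm holds its last target. There are 200 camera calls.

## Working session

There is one attempt and no reset: what is moved stays moved. The work goes in short steps, Python scripts to look and compute and a tool call to move; the robot and the scene stay as the last step left them, time stands still between calls to the robot, and variables do not carry over. Pictures are saved under pics/ and viewed, at most 14 in all, crops included, and the job is handed in when it is done.

Besides the shell and the picture viewer there is one more tool, called after "Call:" as name(argument=value, ...) on one line, values as JSON. send_rows: Moves the arm, as the interface text tells. Its arguments: {"type":"object","properties":{"series":{"type":"array"}},"required":["series"]}

```bash
ls; mkdir -p pics; python3 - <<'E'
from bench import monitor,get_image,camera_info
import cv2
print(monitor.read_state())
for n in ["top","scene"]:
    im=get_image(n); cv2.imwrite(f"pics/{n}0.png",cv2.resize(im[:,:,::-1],(784,588),interpolation=cv2.INTER_CUBIC)); cv2.imwrite(f"{n}0_raw.png",im[:,:,::-1])
for n in ["top","scene","wrist"]: print(camera_info(n))
E
```

```text
pics
{'clock': 0.0, 'joints': array([-8.48390729e-01,  3.85599027e-01,  6.59376893e-03, -4.92289832e-04,
       -1.19398930e+00, -2.58591633e-01]), 'joint_vel': array([-0.00069064, -0.00015909,  0.0003748 , -0.00095872,  0.00021822,
       -0.00012551]), 'joint_efforts': array([ 2.42714596e-03, -3.92289519e+01,  1.88401508e+01,  4.18636590e+00,
       -4.67875347e-03, -2.77917870e-06]), 'position': array([ 279.31075923, -558.37576592,  198.98447374]), 'ee_rot': array([-2.29745337e-01,  9.73250132e-01,  1.07729685e-03, -3.15952313e-04]), 'contact_force': array([-0.32432819,  0.28284749, -1.29942547]), 'wrist_torque': array([-0.03085114,  0.02324296,  0.0044542 ]), 'grasp_force': 0.0, 'gripper_width': 85.1297973885264}
{'intrinsics': array([[416.3167068 ,   0.        , 279.95074521],
       [  0.        , 416.3167068 , 210.89681544],
       [  0.        ,   0.        ,   1.        ]]), 'dist_coeffs': array([-0.01337025,  0.        ,  0.        ,  0.        ,  0.        ]), 'R': array([[ 0.0345078 , -0.99938709,  0.00588643],
       [-0.97295511, -0.03494004, -0.2283365 ],
       [ 0.22
[... 327 characters left out ...]
        ,  0.        ]), 'R': array([[-0.85878463,  0.51227912, -0.00768446],
       [ 0.40468387,  0.66906111, -0.62336842],
       [-0.31419726, -0.538449  , -0.7818905 ]]), 't': array([ 486.5930442 , -168.85049531, 1596.20994187])}
{'intrinsics': array([[297.97056212,   0.        , 280.31510398],
       [  0.        , 297.97056212, 213.676435  ],
       [  0.        ,   0.        ,   1.        ]]), 'dist_coeffs': array([-0.02662381,  0.        ,  0.        ,  0.        ,  0.        ]), 'R': array([[-0.44633078,  0.89486705,  0.00133963],
       [ 0.84670905,  0.42182569,  0.32426358],
       [ 0.28960771,  0.14586309, -0.94596582]]), 't': array([625.11279328, -42.19942516, 380.85243676])}
```

View pics/top0.png

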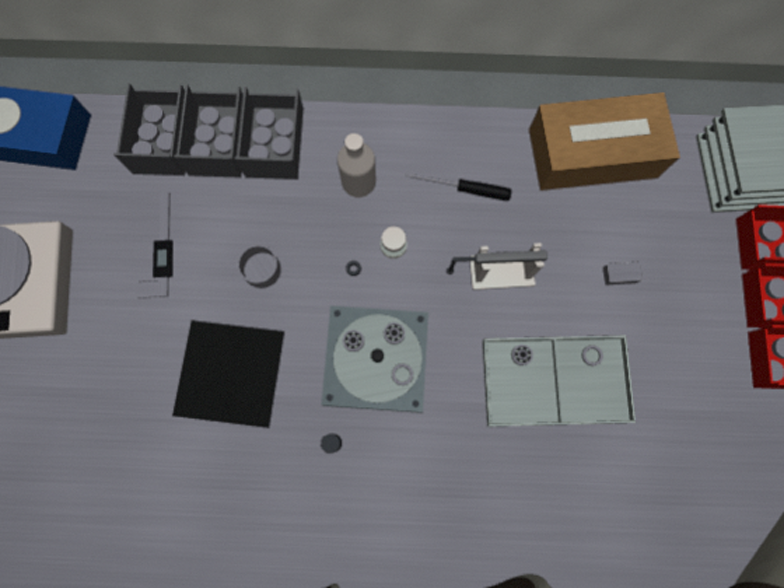

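View pics/scene0.png

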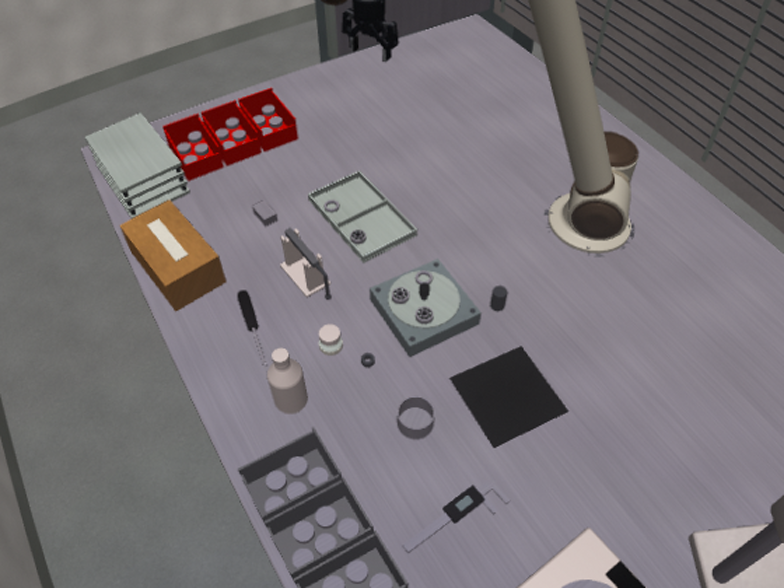

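The top view shows the mat on the left (229,373) and the housing in the middle (376,357). On the cover are two bearings at (353,341) and (394,333), and one spacer at (402,374). The tray is on the right: the bearing compartment holds bearing0 (521,355) and the spacer compartment holds spacer0 (592,355). The pot is at (260,266), and the stand with the dauber is at (510,258), its tip to the left.

```bash
cat > h.py <<'E'
import numpy as np,cv2,json
from scipy.spatial.transform import Rotation as Ro
from bench import monitor,get_image,camera_info
def ray(c,px):
    p=cv2.undistortPoints(np.array([[px]],float),c['intrinsics'],c['dist_coeffs'])[0,0]
    R=np.array(c['R']);return -R.T@np.array(c['t']), R.T@np.array([p[0],p[1],1.])
def at(c,px,z):
    o,d=ray(c,px);return o+d*(z-o[2])/d[2]
def proj(c,X):
    return cv2.projectPoints(np.array([X],float),cv2.Rodrigues(np.array(c['R']))[0],np.array(c['t']),c['intrinsics'],c['dist_coeffs'])[0][0,0]
def snap(n,f,k=1.4,cut=None):
    c=camera_info(n);im=get_image(n)[:,:,::-1];cv2.imwrite(f+'_raw.png',im)
    if n=='wrist': json.dump({a:np.array(b).tolist() for a,b in c.items()},open(f+'.json','w'))
    cv2.imwrite('pics/'+f+'.png',cv2.resize(im,None,fx=k,fy=k,interpolation=cv2.INTER_CUBIC));return c
def load(f):
    return {a:np.array(b) for a,b in json.load(open(f+'.json')).items()}
def go(x,y,z,yaw=0):
    """tool delta to world TCP target; yaw: tool y axis turned from world +y (ccw seen from above)"""
    s=monitor.read_state();R=Ro.from_quat(s['ee_rot'])
    Rt=Ro.from_euler('z',yaw)*Ro.from_matrix([[-1,0,0],[0,1,0],[0,0,-1]])
    print('t',round(s['clock'],1),'pos',s['position'].round(1),'shift(tool)',(R.inv().apply(np.array([x,y,z])-s['position'])).round(1),'turn',(R.inv()*Rt).as_rotvec().round(3),'F',s['contact_force'].round(1),'w',round(s['gripper_width'],1))
E
python3 - <<'E'
from h import *
c=camera_info('top')
for n,(u,v),z in [('mat',(229,373),3),('housing hole TL',(337,313),40),('TR',(421,319),40),('BR',(416,404),40),('BL',(329,398),40),('knob',(377,356),82),('b1',(353,341),56),('b2',(394,333),56),('sp',(402,374),52),('b0',(521,355),16),('s0',(592,355),12),('trayTL',(484,338),22),('TR',(627,336),22),('BR',(634,422),22),('BL',(488,426),22),('pot',(261,262),45),('standL',(484,258),101),('standR',(546,255),101),('tip',(450,270),22)]:
    print(n,at(c,(u/1.4,v/1.4),z)[:2].round(0))
go(450,-60,330)
E
```

```text
mat [456. 273.]
housing hole TL [563.  87.]
TR [557. -58.]
BR [413. -53.]
BL [417.  92.]
knob [485.  14.]
b1 [512.  56.]
b2 [529. -13.]
sp [461. -28.]
b0 [ 504. -236.]
s0 [ 509. -361.]
trayTL [ 531. -170.]
TR [ 543. -421.]
BR [ 396. -425.]
BL [ 381. -177.]
pot [648. 225.]
standL [ 652. -158.]
standR [ 661. -261.]
tip [ 652. -109.]
t 0.1 pos [ 279.3 -558.5  199.1] shift(tool) [-375.5  369.8 -130.2] turn [ 0.002 -0.001  0.464] F [1.  1.1 0.5] w 85.5
```

Call:
send_rows(series=[[[0,0,-8],[0,0,0.116],60],[[0,0,-8],[0,0,0.116],60],[[0,0,-8],[0,0,0.116],60],[[0,0,-8],[0,0,0.116],60],[[-12,48,0],[0,0,0],60],[[-12,48,0],[0,0,0],60],[[-12,48,0],[0,0,0],60],[[-12,48,0],[0,0,0],60]])

```text
clock: 0.9
position: [327.4, -365.1, 231.6]
ee_rot: [0.001, 1.0, 0.0, -0.0]
contact_force: [1.5, 0.7, -0.3]
gripper_width: 60.3
grasp_force: 0.0
```

Call:
send_rows(series=[[[-12,47,0],[0,0,0],60],[[-12,47,0],[0,0,0],60],[[-12,47,0],[0,0,0],60],[[-12,47,0],[0,0,0],60],[[-12,47,0],[0,0,0],60],[[-12,47,0],[0,0,0],60],[[-12,47,0],[0,0,0],60],[[-9,45,0],[0,0,0],60]])

```text
clock: 1.7
position: [420.6, 9.2, 232.1]
ee_rot: [-0.0, 1.0, 0.0, 0.0]
contact_force: [1.6, -0.2, 0.4]
gripper_width: 60.2
grasp_force: 0.0
```

Call:
send_rows(series=[[[0,0,0],[0,0,0],60],[[0,0,0],[0,0,0],60]])

```text
clock: 1.9
position: [420.4, 7.9, 231.7]
ee_rot: [-0.001, 1.0, -0.0, -0.001]
contact_force: [-0.4, -0.8, 0.6]
gripper_width: 60.2
grasp_force: 0.0
```

```bash
python3 - <<'E'
from h import *
snap('wrist','w1');go(480,15,230)
E
```

```text
t 1.9 pos [420.3   7.  231.7] shift(tool) [-59.7   7.9   1.7] turn [-0.    -0.001  0.001] F [-0.3  0.5 -0.5] w 60.1
```

View pics/w1.png

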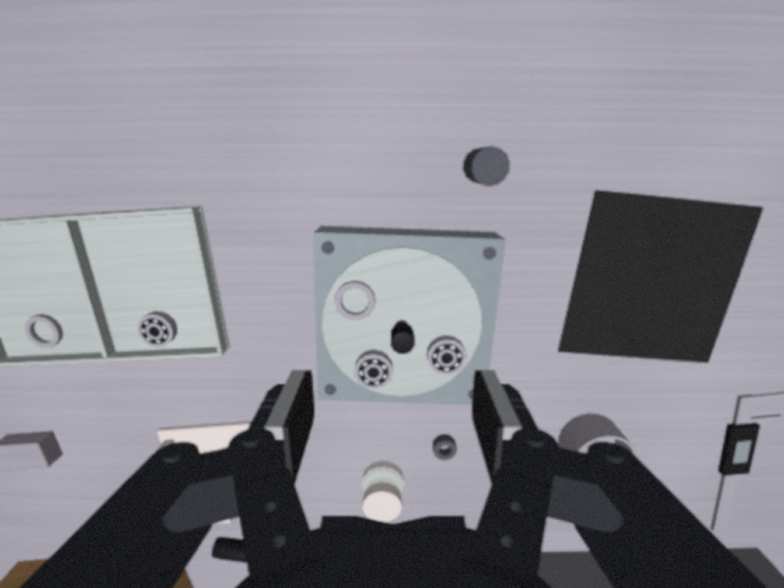

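The wrist view, with the robot side at the top, shows the spacer at (354,299), bearings at (373,370) and (446,355), the knob at (402,338) and the cover disc around (402,322). Next I refine these with masks.

```bash
cat >> h.py <<'E'
def dark(f,px,r,z,th=90,k=1.4):
    """centroid of dark pixels within r of a viewed-picture pixel, on plane z"""
    g=cv2.cvtColor(cv2.imread(f+'_raw.png'),cv2.COLOR_BGR2GRAY);m=np.zeros_like(g)
    cv2.circle(m,(int(px[0]/k),int(px[1]/k)),r,255,-1);m[g>th]=0
    v,u=np.nonzero(m);c=load(f);p=((u.min()+u.max())/2,(v.min()+v.max())/2)
    return len(u),np.array(p)*k,at(c,p,z)[:2].round(1)
E
python3 - <<'E'
from h import *
f='w1';c=load(f)
for n,p in [('bA',(373,371)),('bB',(446,356)),('b0',(156,329))]:
    print(n,[dark(f,p,13,56 if n!='b0' else 16,t) for t in (80,110)])
for n,p,z in [('spacer',(354,299),52),('s0',(42,330),12),('knobtop',(402,345),82),
  ('HTL',(321,231),40),('HTR',(503,238),40),('HBR',(490,403),40),('HBL',(318,402),40)]: print(n,at(c,np.array(p)/1.4,z)[:2].round(1))
im=cv2.imread(f+'_raw.png').astype(int)
m=((im[:,:,1]>165)&(im[:,:,1]>im[:,:,2]+2)).astype(np.uint8)*255
m=cv2.morphologyEx(m,cv2.MORPH_OPEN,np.ones((3,3)))
cs=cv2.findContours(m,cv2.RETR_EXTERNAL,cv2.CHAIN_APPROX_NONE)[0]
for q in cs:
    if cv2.contourArea(q)>4000:
        h=cv2.convexHull(q);e=cv2.fitEllipse(h);P=np.array([at(c,x[0],44)[:2] for x in h]);print('cover?',np.array(e[0])*1.4,np.array(e[1])*1.4,cv2.minEnclosingCircle(P.astype(np.float32)))
E
```

```text
bA [(82, array([373.1, 371.7]), array([528.6, -11.5])), (133, array([372.4, 371.7]), array([528.6, -12.1]))]
bB [(80, array([445.9, 356.3]), array([512.4,  56.5])), (157, array([445.9, 353.5]), array([509.5,  56.4]))]
b0 [(72, array([157.5, 330.4]), array([ 504.2, -233.7])), (158, array([157.5, 326.9]), array([ 500.3, -233. ]))]
spacer [457.6 -27.8]
s0 [ 506.1 -359.6]
knobtop [488.7  14.9]
HTL [398.5 -56.2]
HTR [404.4 104.3]
HBR [573.1 106. ]
HBL [572.2 -68.7]
cover? [401.1083313  321.51992493] [148.76986694 161.3928421 ] ((487.14453125, 14.707218170166016), 75.77660369873047)
cover? [ 48.09068146 288.71400452] [144.20830994 175.91500092] ((452.0964050292969, -325.4125671386719), 80.9041976928711)
cover? [143.97769318 278.87683411] [147.12787476 231.36644897] ((445.87176513671875, -217.45111083984375), 84.52735137939453)
```

Call:
send_rows(series=[[[-36,-6,20],[0,0,0],50],[[-36,-6,20],[0,0,0],50],[[-36,-6,20],[0,0,0],50],[[0,0,30],[0,0,0],50],[[0,0,30],[0,0,0],50],[[0,0,30],[0,0,0],50],[[0,0,0],[0,0,0],50],[[0,0,0],[0,0,0],50]])

```text
clock: 2.75
position: [528.8, -12.4, 82.5]
ee_rot: [0.001, 1.0, -0.0, -0.0]
contact_force: [0.9, 0.1, 0.0]
gripper_width: 50.3
grasp_force: 0.0
```

```bash
python3 - <<'E'
from h import *
go(528.5,-11.8,46);snap('wrist','w2')
E
```

```text
t 2.8 pos [528.8 -12.4  82.5] shift(tool) [ 0.3  0.6 36.5] turn [-0.001 -0.    -0.002] F [0.9 0.1 0. ] w 50.3
```

View pics/w2.png

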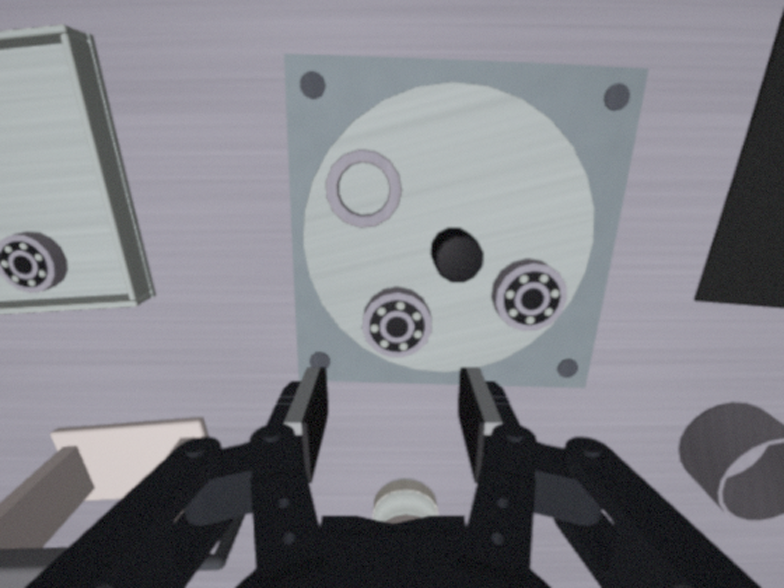

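The fingers straddle bearing A, seen at (398,326). The other bearing is at (532,299), the spacer at (363,188) and the knob at (460,255). I'll check these closer readings against the first ones.

```bash
python3 - <<'E'
from h import *
c=load('w2')
for n,p,z in [('A',(397,326.5),56),('B',(532,298),56),('S',(363,188),52),('knob',(460,254),82),('h1',(313,85),40),('h2',(617,97),40),('h3',(568,368),40),('h4',(320,360),40),('trayc',(134,302),22),('b0',(22,263),16)]: print(n,at(c,np.array(p)/1.4,z)[:2].round(1))
print(proj(c,[528.8,-12.4,82])*1.4,proj(c,[528.8,-12.4,56])*1.4)
E
```

```text
A [528.7 -11.2]
B [513.3  57.5]
S [459.1 -27.4]
knob [484.5  15.4]
h1 [412.7 -50.6]
h2 [417.7  93.6]
h3 [562.   88.9]
h4 [556.3 -55.6]
trayc [ 526.8 -169.4]
b0 [ 503.8 -238. ]
[394.97539871 348.39684627] [394.7554966  326.60592351]
```

Call:
send_rows(series=[[[0,0,16],[0,0,0],50],[[0,0,13],[0,0,0],50],[[0,0,7],[0,0,0],50],[[0,0,0],[0,0,0],50],[[0,0,0],[0,0,0],50]])

```text
clock: 3.3
position: [529.6, -10.9, 47.3]
ee_rot: [-0.0, 1.0, 0.0, 0.001]
contact_force: [0.3, -0.1, 0.6]
gripper_width: 50.0
grasp_force: 0.0
```

Call:
send_rows(series=[[[0,0,1],[0,0,0],30],[[0,0,0],[0,0,0],30],[[0,0,0],[0,0,0],30],[[0,0,0],[0,0,0],30],[[0,0,-10],[0,0,0],30],[[0,0,-20],[0,0,0],30],[[0,0,-40],[0,0,0],30],[[0,0,0],[0,0,0],30]])

```text
clock: 4.1
position: [532.9, -10.4, 121.2]
ee_rot: [-0.001, 1.0, 0.001, 0.006]
contact_force: [0.8, 1.5, 0.9]
gripper_width: 29.8
grasp_force: 0.0
```

```bash
python3 - <<'E'
from h import *
go(528.5,-11.8,46);snap('wrist','w3')
E
```

```text
t 4.1 pos [532.9 -10.4 121.2] shift(tool) [ 5.3 -1.5 75.1] turn [0.001 0.012 0.001] F [0.8 1.5 0.9] w 29.8
```

View pics/w3.png

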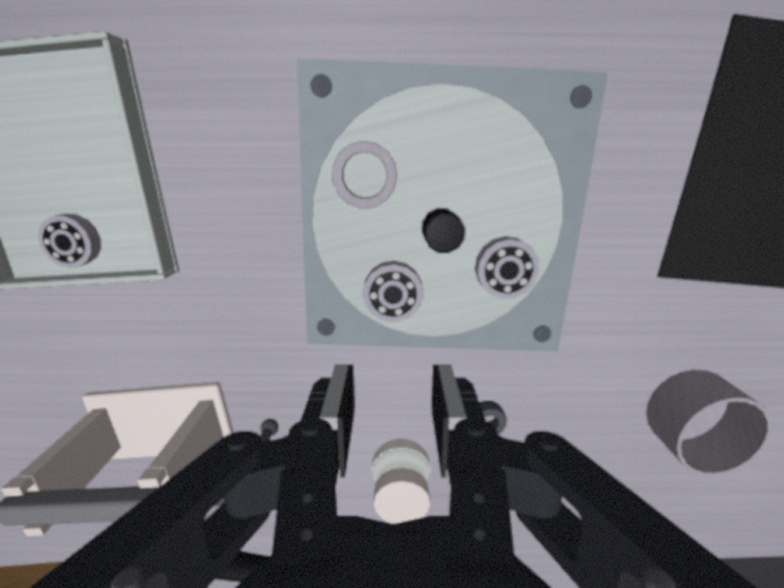

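The bearing is still at (394,292): the fingers closed too high, because the tips stand back when open. I'll go in again, lower, and watch the force.

Call:
send_rows(series=[[[4,-1,0],[0,0,0],44],[[0,0,40],[0,0,0],44],[[0,0,31],[0,0,0],44],[[0,0,0],[0,0,0],44],[[0,0,0],[0,0,0],44],[[0,0,0],[0,0,0],44]])

```text
clock: 4.75
position: [525.8, -11.8, 45.4]
ee_rot: [-0.0, 1.0, 0.0, 0.001]
contact_force: [0.8, 0.9, -0.1]
gripper_width: 44.0
grasp_force: 0.0
```

Call:
send_rows(series=[[[0,0,2],[0,0,0],44],[[0,0,2],[0,0,0],44],[[0,0,0],[0,0,0],44]])

```text
clock: 5.05
position: [524.8, -11.9, 40.5]
ee_rot: [0.0, 1.0, 0.0, 0.0]
contact_force: [0.3, -0.3, 0.1]
gripper_width: 44.0
grasp_force: 0.0
```

Call:
send_rows(series=[[[0,0,1],[0,0,0],44],[[0,0,1],[0,0,0],44],[[0,0,0],[0,0,0],44]])

```text
clock: 5.35
position: [524.6, -12.0, 38.0]
ee_rot: [0.0, 1.0, -0.0, -0.0]
contact_force: [0.5, -0.3, 0.1]
gripper_width: 44.0
grasp_force: 0.0
```

Call:
send_rows(series=[[[-4,0,1],[0,0,0],44],[[0,0,0],[0,0,0],44],[[0,0,0],[0,0,0],44]])

```text
clock: 5.65
position: [528.9, -12.0, 37.0]
ee_rot: [0.0, 1.0, -0.0, -0.0]
contact_force: [0.7, 0.1, -0.3]
gripper_width: 44.1
grasp_force: 0.0
```

Call:
send_rows(series=[[[0,0,0],[0,0,0],30],[[0,0,0],[0,0,0],30],[[0,0,0],[0,0,0],30],[[0,0,0],[0,0,0],30]])

```text
clock: 6.05
position: [528.7, -12.0, 37.1]
ee_rot: [0.0, 1.0, 0.0, 0.0]
contact_force: [-0.6, 0.6, -0.2]
gripper_width: 29.8
grasp_force: 0.0
```

```bash
python3 - <<'E'
from h import *
c=snap('wrist','w4');print(camera_info('wrist')['t'])
s=monitor.read_state();p=s['position'];print(p)
for dz in (0,10,20,30): print(dz,[(proj(c,p+[0,dy,dz])*1.4).round() for dy in(-15,15)])
E
```

```text
[  12.5685113  -489.25211875   55.26139954]
[528.72386224 -11.97147786  37.15639313]
0 [array([362., 349.]), array([428., 349.])]
10 [array([361., 359.]), array([429., 359.])]
20 [array([359., 370.]), array([431., 370.])]
30 [array([357., 382.]), array([434., 382.])]
```

View pics/w4.png

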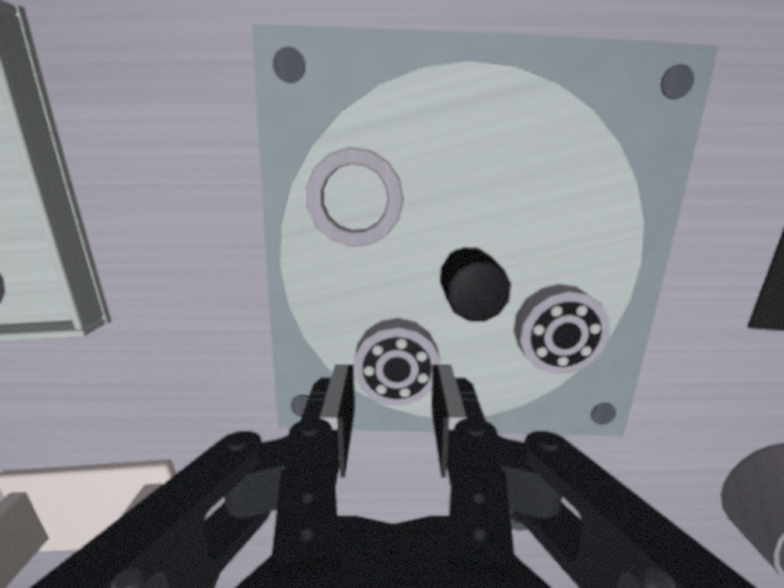

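The bearing at (398,368) lies below the fingertips, whose ends are at row 366. Their true ends are therefore some 20–30 mm behind the reported TCP. I'll reopen and go down to light contact with the cover to calibrate.

Call:
send_rows(series=[[[0,1,0],[0,0,0],46],[[0,0,0],[0,0,0],46],[[0,0,3],[0,0,0],46],[[0,0,3],[0,0,0],46],[[0,0,2],[0,0,0],46],[[0,0,0],[0,0,0],46],[[0,0,0],[0,0,0],46]])

```text
clock: 6.8
position: [528.7, -11.0, 29.0]
ee_rot: [0.0, 1.0, -0.0, -0.0]
contact_force: [0.3, 0.3, -0.3]
gripper_width: 46.0
grasp_force: 0.0
```

Call:
send_rows(series=[[[0,0,2],[0,0,0],46],[[0,0,2],[0,0,0],46],[[0,0,0],[0,0,0],46],[[0,0,0],[0,0,0],46]])

```text
clock: 7.2
position: [528.7, -11.0, 25.0]
ee_rot: [0.0, 1.0, -0.0, -0.0]
contact_force: [1.1, 0.4, -0.1]
gripper_width: 45.8
grasp_force: 0.0
```

Call:
send_rows(series=[[[0,0,2],[0,0,0],46],[[0,0,0],[0,0,0],46],[[0,0,0],[0,0,0],46]])

```text
clock: 7.5
position: [528.6, -11.0, 23.0]
ee_rot: [0.0, 1.0, -0.0, -0.0]
contact_force: [-0.1, 0.4, 0.4]
gripper_width: 45.9
grasp_force: 0.0
```

Call:
send_rows(series=[[[0,0,2],[0,0,0],46],[[0,0,0],[0,0,0],46],[[0,0,0],[0,0,0],46]])

```text
clock: 7.8
position: [528.7, -11.0, 21.0]
ee_rot: [0.0, 1.0, -0.0, -0.0]
contact_force: [0.2, 0.2, 0.1]
gripper_width: 46.1
grasp_force: 0.0
```

Call:
send_rows(series=[[[0,0,1],[0,0,0],46],[[0,0,0],[0,0,0],46],[[0,0,0],[0,0,0],46]])

```text
clock: 8.1
position: [528.7, -11.0, 20.1]
ee_rot: [0.0, 1.0, -0.0, -0.0]
contact_force: [0.3, 0.9, -1.2]
gripper_width: 45.8
grasp_force: 0.0
```

Call:
send_rows(series=[[[0,0,0],[0,0,0],30],[[0,0,0],[0,0,0],30],[[0,0,0],[0,0,0],30],[[0,0,0],[0,0,0],30]])

```text
clock: 8.5
position: [528.9, -11.0, 20.7]
ee_rot: [-0.0, 1.0, -0.0, 0.0]
contact_force: [-1.8, 1.2, 5.8]
gripper_width: 33.1
grasp_force: 59.2
```

```bash
python3 - <<'E'
from h import *
c=snap('wrist','w5')
E
```

```text
(no output)
```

View pics/w5.png

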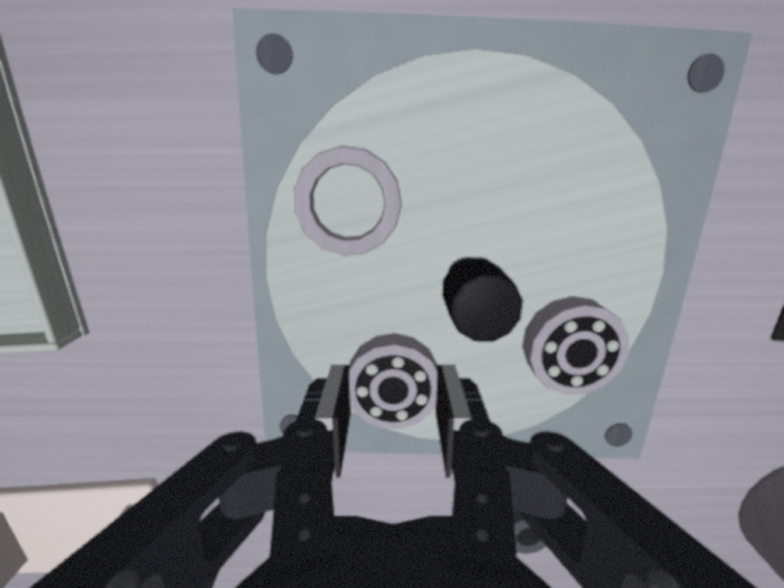

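The fingers now grip the bearing, seen centred between the pads at (393,388). Next I lift and carry it.

Call:
send_rows(series=[[[0,0,-5],[0,0,0],30],[[0,0,-15],[0,0,0],30],[[0,0,-30],[0,0,0],30],[[0,0,-30],[0,0,0],30],[[0,0,-20],[0,0,0],30],[[0,0,0],[0,0,0],30]])

```text
clock: 9.15
position: [530.9, -10.6, 123.1]
ee_rot: [-0.0, 1.0, 0.001, 0.003]
contact_force: [0.1, -0.7, -1.0]
gripper_width: 32.6
grasp_force: 59.7
```

Call:
send_rows(series=[[[10,-30,0],[0,0,0],30],[[10,-30,0],[0,0,0],30],[[10,-30,0],[0,0,0],30],[[10,-30,0],[0,0,0],30],[[10,-30,0],[0,0,0],30],[[10,-30,0],[0,0,0],30],[[10,-30,0],[0,0,0],30],[[2,-13,0],[0,0,0],30]])

```text
clock: 9.95
position: [454.7, -235.4, 118.6]
ee_rot: [0.002, 1.0, 0.0, -0.001]
contact_force: [-0.2, -0.1, -0.2]
gripper_width: 32.7
grasp_force: 59.7
```

```bash
python3 - <<'E'
from h import *
c=snap('wrist','w6');go(457,-234,-15)
E
```

```text
t 10.0 pos [ 455.2 -236.1  118.8] shift(tool) [ -2.1   2.1 133.8] turn [ 0.    -0.002 -0.003] F [ 0.4 -1.5 -0.5] w 32.6
```

View pics/w6.png

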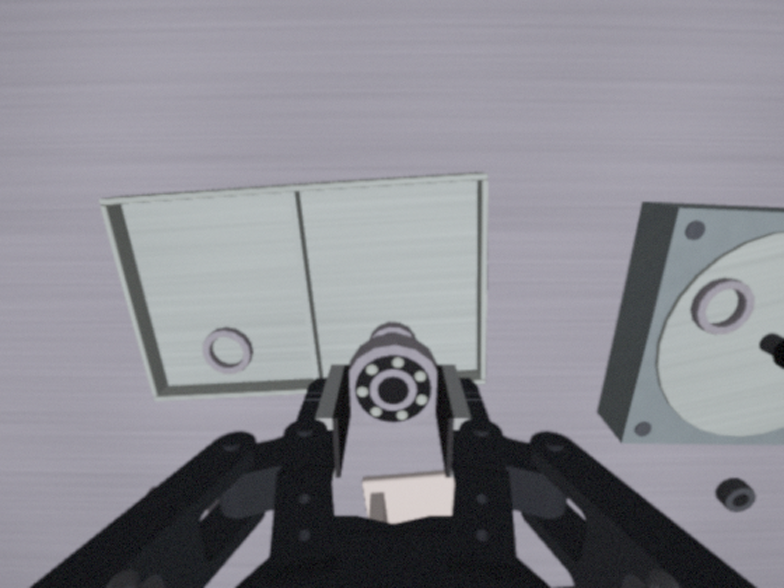

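```bash
python3 - <<'E'
from h import *
c=load('w6')
print(proj(c,[503,-235,16])*1.4, proj(c,[455,-236,154])*1.4)
for n,p,z in [('robotR',(487,177),22),('div',(297,190),22),('robotL',(103,202),22),('farL',(156,396),22),('farR',(484,381),22),('s0',(228,351),12)]: print(n,at(c,np.array(p)/1.4,z)[:2].round(1))
E
```

```text
[394.87509305 347.89071572] [394.11867987 390.11010906]
robotR [ 382.9 -177.1]
div [ 390.3 -296.6]
robotL [ 396.5 -422.8]
farL [ 539.6 -414.9]
farR [ 527.3 -169.4]
s0 [ 507.1 -359.5]
```

Call:
send_rows(series=[[[-1,1,30],[0,0,0],30],[[0,0,30],[0,0,0],30],[[0,0,30],[0,0,0],30],[[0,0,20],[0,0,0],30],[[0,0,15],[0,0,0],30],[[0,0,5],[0,0,0],30],[[0,0,0],[0,0,0],30],[[0,0,0],[0,0,0],30]])

```text
clock: 10.8
position: [458.3, -232.8, -9.5]
ee_rot: [-0.0, 1.0, -0.0, 0.0]
contact_force: [-0.8, -0.4, -0.5]
gripper_width: 32.7
grasp_force: 59.7
```

Call:
send_rows(series=[[[0,0,2],[0,0,0],30],[[0,0,2],[0,0,0],30],[[0,0,0],[0,0,0],30],[[0,0,0],[0,0,0],30]])

```text
clock: 11.2
position: [457.8, -233.0, -13.7]
ee_rot: [0.0, 1.0, -0.0, 0.0]
contact_force: [0.4, -0.7, -0.2]
gripper_width: 32.9
grasp_force: 59.7
```

Call:
send_rows(series=[[[0,0,2],[0,0,0],30],[[0,0,2],[0,0,0],30],[[0,0,0],[0,0,0],30],[[0,0,0],[0,0,0],30]])

```text
clock: 11.6
position: [457.6, -233.0, -18.0]
ee_rot: [0.0, 1.0, 0.0, -0.0]
contact_force: [-0.4, 0.4, -0.1]
gripper_width: 33.0
grasp_force: 59.7
```

Call:
send_rows(series=[[[0,0,1],[0,0,0],30],[[0,0,0],[0,0,0],30],[[0,0,0],[0,0,0],30]])

```text
clock: 11.9
position: [457.7, -233.0, -18.9]
ee_rot: [0.0, 1.0, -0.0, 0.0]
contact_force: [0.5, 0.6, -0.5]
gripper_width: 32.8
grasp_force: 59.7
```

Call:
send_rows(series=[[[0,0,1],[0,0,0],30],[[0,0,0],[0,0,0],30],[[0,0,0],[0,0,0],30]])

```text
clock: 12.2
position: [457.8, -233.0, -19.3]
ee_rot: [-0.0, 1.0, -0.0, 0.0]
contact_force: [-1.5, 1.1, 6.9]
gripper_width: 32.7
grasp_force: 60.5
```

Call:
send_rows(series=[[[0,0,0],[0,0,0],48],[[0,0,0],[0,0,0],48],[[0,0,0],[0,0,0],48],[[0,0,-20],[0,0,0],48],[[0,0,-40],[0,0,0],48],[[0,0,-45],[0,0,0],48],[[0,0,-45],[0,0,0],48],[[0,45,0],[0,0,0],48]])

```text
clock: 13.0
position: [462.8, -191.2, 136.5]
ee_rot: [0.002, 1.0, -0.002, 0.007]
contact_force: [1.4, 1.5, -0.9]
gripper_width: 47.9
grasp_force: 0.0
```

Call:
send_rows(series=[[[-11,49,0],[0,0,0],48],[[-11,49,0],[0,0,0],48],[[-11,49,0],[0,0,0],48],[[-11,49,0],[0,0,0],48],[[-11,49,0],[0,0,0],48],[[0,0,0],[0,0,-0.125],48],[[0,0,0],[0,0,-0.125],48],[[0,0,0],[0,0,-0.125],48]])

```text
clock: 13.8
position: [512.3, 56.6, 129.7]
ee_rot: [-0.189, 0.982, -0.0, -0.0]
contact_force: [-0.2, -1.2, 1.1]
gripper_width: 48.4
grasp_force: 0.0
```

Call:
send_rows(series=[[[0,0,0],[0,0,-0.125],48],[[0,0,0],[0,0,0],48],[[0,0,0],[0,0,0],48]])

```text
clock: 14.1
position: [512.4, 55.9, 129.9]
ee_rot: [-0.246, 0.969, 0.0, -0.0]
contact_force: [-0.1, -0.2, 0.5]
gripper_width: 48.1
grasp_force: 0.0
```

```bash
python3 - <<'E'
from h import *
c=snap('wrist','w7');go(512.4,57,21,0.5)
p=proj(c,[512.4,57,56])*1.4;print(p,dark('w7',p,17,56,80),dark('w7',p,17,56,110))
E
```

```text
t 14.2 pos [512.4  55.9 130. ] shift(tool) [ -0.5   1.  109. ] turn [ 0.    -0.    -0.002] F [-0.6  0.5  0.6] w 47.9
[395.53032532 299.02433368] (257, array([394.8, 299.6]), array([513. ,  56.8])) (374, array([395.5, 300.3]), array([513.2,  57.4]))
```

View pics/w7.png

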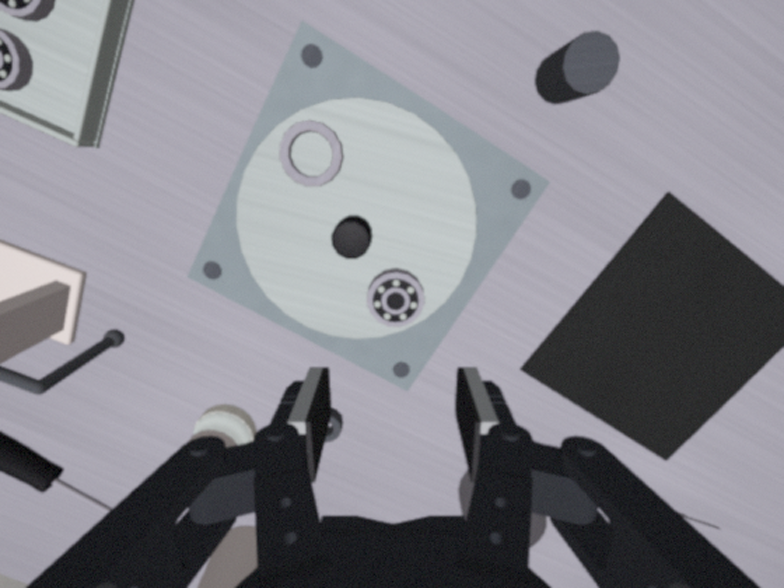

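Bearing B is at (395,300), matching the first reading. Bearing A now sits beside bearing0 in the tray at the upper left.

Call:
send_rows(series=[[[-1,1,35],[0,0,0],46],[[0,0,35],[0,0,0],46],[[0,0,25],[0,0,0],46],[[0,0,10],[0,0,0],46],[[0,0,3],[0,0,0],46],[[0,0,0],[0,0,0],46],[[0,0,0],[0,0,0],46]])

```text
clock: 14.85
position: [514.0, 57.7, 23.4]
ee_rot: [-0.247, 0.969, 0.0, 0.001]
contact_force: [-0.0, -0.7, -0.5]
gripper_width: 46.2
grasp_force: 0.0
```

Call:
send_rows(series=[[[0,0,0],[0,0,0],30],[[0,0,0],[0,0,0],30],[[0,0,0],[0,0,0],30],[[0,0,0],[0,0,0],30]])

```text
clock: 15.25
position: [514.4, 57.8, 24.4]
ee_rot: [-0.248, 0.969, 0.0, 0.002]
contact_force: [-1.3, -0.8, 6.2]
gripper_width: 29.8
grasp_force: 3.4
```

Call:
send_rows(series=[[[0,0,0],[0,0,0],46],[[0,0,0],[0,0,0],46],[[0,0,2],[0,0,0],46],[[0,0,2],[0,0,0],46],[[0,0,0],[0,0,0],46]])

```text
clock: 15.75
position: [512.5, 57.2, 17.6]
ee_rot: [-0.247, 0.969, -0.0, -0.001]
contact_force: [0.3, -0.6, 0.0]
gripper_width: 46.1
grasp_force: 0.0
```

Call:
send_rows(series=[[[0,0,2],[0,0,0],46],[[0,0,0],[0,0,0],46],[[0,0,0],[0,0,0],46]])

```text
clock: 16.05
position: [512.9, 57.3, 16.0]
ee_rot: [-0.247, 0.969, -0.0, -0.0]
contact_force: [0.5, -0.5, 0.3]
gripper_width: 45.9
grasp_force: 0.0
```

Call:
send_rows(series=[[[0,0,0],[0,0,0],30],[[0,0,0],[0,0,0],30],[[0,0,0],[0,0,0],30],[[0,0,0],[0,0,0],30]])

```text
clock: 16.45
position: [513.0, 57.3, 16.6]
ee_rot: [-0.247, 0.969, -0.0, 0.0]
contact_force: [-0.8, -0.4, 6.1]
gripper_width: 34.0
grasp_force: 59.5
```

Call:
send_rows(series=[[[0,0,-5],[0,0,0],30],[[0,0,-15],[0,0,0],30],[[0,0,-40],[0,0,0],30],[[0,0,-40],[0,0,0],30],[[0,0,0],[0,0,0.125],30],[[0,0,0],[0,0,0.125],30],[[0,0,0],[0,0,0.125],30],[[0,0,0],[0,0,0.125],30]])

```text
clock: 17.25
position: [512.7, 57.3, 116.0]
ee_rot: [0.003, 1.0, 0.0, -0.0]
contact_force: [0.4, -0.3, -0.0]
gripper_width: 34.0
grasp_force: 59.8
```

Call:
send_rows(series=[[[14,-41,0],[0,0,0],30],[[14,-42,0],[0,0,0],30],[[14,-42,0],[0,0,0],30],[[15,-42,0],[0,0,0],30],[[14,-42,0],[0,0,0],30],[[14,-42,0],[0,0,0],30],[[15,-40,0],[0,0,0],30],[[0,0,0],[0,0,0],30]])

```text
clock: 18.05
position: [410.6, -236.9, 115.7]
ee_rot: [0.003, 1.0, 0.0, -0.001]
contact_force: [-0.8, -0.3, 0.1]
gripper_width: 33.9
grasp_force: 60.0
```

Call:
send_rows(series=[[[0,0,40],[0,0,0],30],[[0,0,40],[0,0,0],30],[[0,0,30],[0,0,0],30],[[0,0,10],[0,0,0],30],[[0,0,0],[0,0,0],30],[[0,0,0],[0,0,0],30]])

```text
clock: 18.65
position: [414.1, -233.7, -2.9]
ee_rot: [-0.0, 1.0, -0.0, 0.001]
contact_force: [-0.7, 0.1, -0.4]
gripper_width: 33.7
grasp_force: 60.0
```

Call:
send_rows(series=[[[0,0,10],[0,0,0],30],[[0,0,5],[0,0,0],30],[[0,0,3],[0,0,0],30],[[0,0,1],[0,0,0],30],[[0,0,0],[0,0,0],30],[[0,0,0],[0,0,0],30]])

```text
clock: 19.25
position: [413.0, -233.7, -22.8]
ee_rot: [0.0, 1.0, -0.0, 0.0]
contact_force: [-1.0, 0.8, -0.1]
gripper_width: 33.7
grasp_force: 60.0
```

Call:
send_rows(series=[[[0,0,1],[0,0,0],30],[[0,0,0],[0,0,0],30],[[0,0,0],[0,0,0],30]])

```text
clock: 19.55
position: [413.1, -233.8, -23.5]
ee_rot: [-0.0, 1.0, -0.0, 0.0]
contact_force: [-1.5, 1.5, 4.1]
gripper_width: 34.1
grasp_force: 60.4
```

Call:
send_rows(series=[[[0,0,0],[0,0,0],48],[[0,0,0],[0,0,0],48],[[0,0,0],[0,0,0],48],[[0,0,-20],[0,0,0],48],[[0,0,-40],[0,0,0],48],[[0,0,-45],[0,0,0],48],[[0,0,-45],[0,0,0],48],[[-5,21,0],[0,0,0],48]])

```text
clock: 20.35
position: [422.1, -214.6, 132.3]
ee_rot: [0.001, 1.0, -0.002, 0.007]
contact_force: [0.7, 0.9, -0.4]
gripper_width: 48.3
grasp_force: 0.0
```

Call:
send_rows(series=[[[-10,46,0],[0,0,0],48],[[-10,46,0],[0,0,0],48],[[-10,46,0],[0,0,0],48],[[-10,47,0],[0,0,0],48],[[0,0,0],[0,0,0],48],[[0,0,0],[0,0,0],48]])

```text
clock: 20.95
position: [457.7, -26.7, 125.8]
ee_rot: [-0.001, 1.0, -0.0, -0.0]
contact_force: [-0.0, -0.8, 0.3]
gripper_width: 48.2
grasp_force: 0.0
```

```bash
python3 - <<'E'
from h import *
c=snap('wrist','w8');go(458.5,-27.6,15)
im=cv2.imread('w8_raw.png').astype(int);p=proj(c,[458.5,-27.6,52]);print(p)
# spacer: grey-purple ring (r>=g) on greenish cover
r=34;x,y=p.astype(int);s=im[y-r:y+r,x-r:x+r];m=((s[:,:,2]-s[:,:,1])>-2).astype(np.uint8)*255
m=cv2.morphologyEx(m,cv2.MORPH_OPEN,np.ones((3,3)))
cs=sorted(cv2.findContours(m,cv2.RETR_EXTERNAL,cv2.CHAIN_APPROX_NONE)[0],key=cv2.contourArea)
for q in cs[-2:]:
    e=cv2.fitEllipse(q);print(e,at(c,(e[0][0]+x-r,e[0][1]+y-r),50)[:2])
E
```

```text
t 21.0 pos [457.4 -27.6 125.8] shift(tool) [-1.200e+00  1.000e-01  1.108e+02] turn [-0.    -0.001  0.   ] F [-0.9  0.2  0.7] w 47.9
[280.63162219 213.36913649]
((34.45002365112305, 34.38990020751953), (38.6900749206543, 39.597537994384766), 97.20136260986328) [459.20217115 -27.75891749]
```

Spacer confirmed at (459,-27.7).

Call:
send_rows(series=[[[-1,0,40],[0,0,0],46],[[0,0,40],[0,0,0],46],[[0,0,20],[0,0,0],46],[[0,0,9],[0,0,0],46],[[0,0,0],[0,0,0],46],[[0,0,0],[0,0,0],46],[[0,0,0],[0,0,0],46]])

```text
clock: 21.7
position: [460.0, -27.7, 18.4]
ee_rot: [0.0, 1.0, 0.0, 0.001]
contact_force: [0.1, 0.5, -0.1]
gripper_width: 46.0
grasp_force: 0.0
```

Call:
send_rows(series=[[[0,0,1],[0,0,0],46],[[0,0,1],[0,0,0],46],[[0,0,0],[0,0,0],46],[[0,0,0],[0,0,0],46]])

```text
clock: 22.1
position: [458.9, -27.6, 15.3]
ee_rot: [0.0, 1.0, 0.0, 0.0]
contact_force: [-0.3, -0.7, -0.4]
gripper_width: 46.0
grasp_force: 0.0
```

Call:
send_rows(series=[[[0,0,0],[0,0,0],30],[[0,0,0],[0,0,0],30],[[0,0,0],[0,0,0],30],[[0,0,0],[0,0,0],30]])

```text
clock: 22.5
position: [459.0, -27.6, 15.6]
ee_rot: [-0.0, 1.0, -0.0, 0.0]
contact_force: [-2.0, 0.4, 5.2]
gripper_width: 33.1
grasp_force: 59.1
```

Call:
send_rows(series=[[[0,0,-5],[0,0,0],30],[[0,0,-15],[0,0,0],30],[[0,0,-40],[0,0,0],30],[[0,0,-40],[0,0,0],30],[[1,-40,0],[0,0,0],30],[[1,-40,0],[0,0,0],30],[[1,-40,0],[0,0,0],30],[[1,-40,0],[0,0,0],30]])

```text
clock: 23.3
position: [454.6, -189.0, 115.5]
ee_rot: [-0.0, 1.0, 0.0, 0.0]
contact_force: [0.7, 0.5, -0.5]
gripper_width: 32.8
grasp_force: 59.7
```

Call:
send_rows(series=[[[0,-43,0],[0,0,0],30],[[0,-43,0],[0,0,0],30],[[0,-43,0],[0,0,0],30],[[0,-43,0],[0,0,0],30],[[0,0,35],[0,0,0],30],[[0,0,35],[0,0,0],30],[[0,0,0],[0,0,0],30],[[0,0,0],[0,0,0],30]])

```text
clock: 24.1
position: [454.8, -359.9, 45.3]
ee_rot: [-0.0, 1.0, -0.0, -0.001]
contact_force: [1.0, -0.4, 0.2]
gripper_width: 33.0
grasp_force: 59.8
```

```bash
python3 - <<'E'
from h import *
c=snap('wrist','w9');go(455,-360,-24.4)
E
```

```text
t 24.1 pos [ 455.9 -360.2   46.6] shift(tool) [ 1.   0.3 71. ] turn [-0.001  0.002  0.001] F [ 0.4 -0.3 -0. ] w 32.9
```

View pics/w9.png

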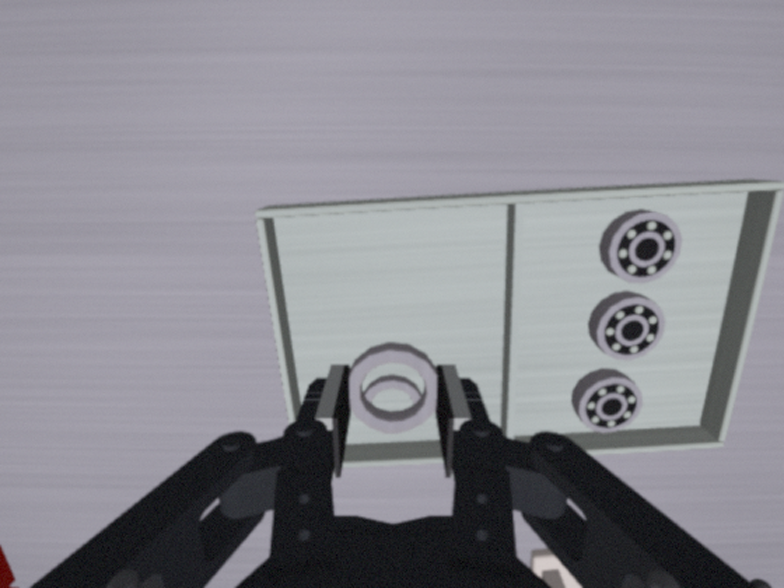

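The spacer is held at (393,388), and the three bearings lie flat in their compartment at (640,247), (627,327) and (608,402).

Call:
send_rows(series=[[[0,0,30],[0,0,0],30],[[0,0,25],[0,0,0],30],[[0,0,8],[0,0,0],30],[[0,0,4],[0,0,0],30],[[0,0,1],[0,0,0],30],[[0,0,1],[0,0,0],30],[[0,0,0],[0,0,0],30],[[0,0,0],[0,0,0],30]])

```text
clock: 24.95
position: [455.3, -359.9, -23.1]
ee_rot: [0.0, 1.0, -0.0, 0.001]
contact_force: [-0.0, 0.1, 0.4]
gripper_width: 32.9
grasp_force: 59.8
```

Call:
send_rows(series=[[[0,0,1],[0,0,0],30],[[0,0,0],[0,0,0],30],[[0,0,0],[0,0,0],30]])

```text
clock: 25.25
position: [455.2, -359.9, -24.3]
ee_rot: [-0.0, 1.0, -0.0, 0.0]
contact_force: [-0.0, 0.5, 3.7]
gripper_width: 32.7
grasp_force: 60.3
```

Call:
send_rows(series=[[[0,0,0],[0,0,0],48],[[0,0,0],[0,0,0],48],[[0,0,0],[0,0,0],48],[[0,0,-20],[0,0,0],48],[[0,0,-45],[0,0,0],48],[[0,0,-45],[0,0,0],48],[[0,0,-45],[0,0,0],48],[[0,47,0],[0,0,0],48]])

```text
clock: 26.05
position: [459.8, -317.6, 137.0]
ee_rot: [0.002, 1.0, -0.004, 0.007]
contact_force: [1.6, 1.2, -0.2]
gripper_width: 48.2
grasp_force: 0.0
```

Call:
send_rows(series=[[[-5,47,0],[0,0,0],48],[[-5,47,0],[0,0,0],48],[[-5,47,0],[0,0,0],48],[[-5,47,0],[0,0,0],48],[[-5,47,0],[0,0,0],48],[[-5,47,0],[0,0,0],48],[[-2,46,0],[0,0,0],48],[[0,0,0],[0,0,0],48]])

```text
clock: 26.85
position: [487.5, 19.6, 130.3]
ee_rot: [-0.003, 1.0, 0.0, 0.001]
contact_force: [0.0, -0.4, -0.1]
gripper_width: 48.0
grasp_force: 0.0
```

```bash
cat >> h.py <<'E'
def cover(f,c,X,z):
    """centre of the bright greenish disc near world X: min enclosing circle on plane z, and knob"""
    im=cv2.imread(f+'_raw.png').astype(int)
    m=((im[:,:,1]>165)&(im[:,:,1]>im[:,:,2]+2)).astype(np.uint8)*255
    m=cv2.morphologyEx(m,cv2.MORPH_OPEN,np.ones((3,3)));p=proj(c,[X[0],X[1],z])
    for q in cv2.findContours(m,cv2.RETR_EXTERNAL,cv2.CHAIN_APPROX_NONE)[0]:
        if cv2.contourArea(q)>1500 and cv2.pointPolygonTest(cv2.convexHull(q),tuple(map(float,p)),False)>0:
            h=cv2.convexHull(q);P=np.array([at(c,x[0],z)[:2] for x in h],np.float32)
            print('cover',cv2.minEnclosingCircle(P),cv2.fitEllipse(P)[:2])
E
python3 - <<'E'
from h import *
c=snap('wrist','w10');go(487,15,40)
cover('w10',c,(487,15),44)
p=proj(c,[487,15,82])*1.4;print(p,dark('w10',p,22,82,45),dark('w10',p,22,82,60))
c=snap('top','t10');cover('t10',c,(487,15),44)
E
```

```text
t 26.9 pos [486.9  17.7 130. ] shift(tool) [-0.1 -2.7 90. ] turn [ 0.    -0.     0.005] F [ 0.4 -0.9  0.8] w 47.9
cover ((486.80401611328125, 14.916287422180176), 74.94498443603516) ((486.830078125, 14.915604591369629), (149.05850219726562, 149.535400390625))
[386.34944707 310.88175352] (332, array([386.4, 303.1]), array([482.3,  15. ])) (583, array([387.1, 303.8]), array([482.7,  15.4]))
```

View pics/w10.png

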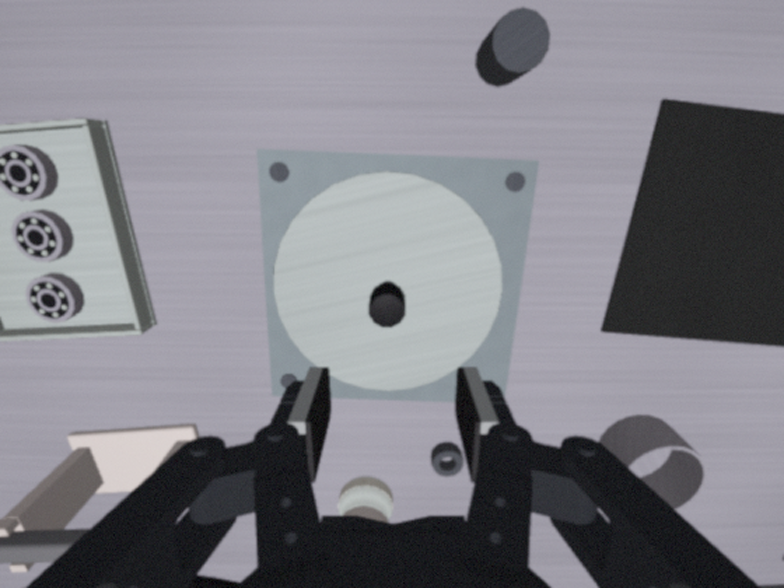

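The cover is free of parts: disc centred near (388,281), knob at (387,304), mat at the right. Now the mat centre, the pot and the dauber, from the frames I already have.

```bash
python3 - <<'E'
from h import *
c=load('w1')
P=np.array([at(c,np.array(p)/1.4,3)[:2] for p in [(596,191),(761,208),(709,361),(559,351)]]);print('mat',P.round(0),P.mean(0))
t=camera_info('top');g=cv2.cvtColor(cv2.imread('t10_raw.png'),cv2.COLOR_BGR2GRAY)
m=(g<45).astype(np.uint8)*255
for q in cv2.findContours(m,cv2.RETR_EXTERNAL,cv2.CHAIN_APPROX_NONE)[0]:
    if cv2.contourArea(q)>2000:
        r=cv2.minAreaRect(q);print('mat top',at(t,r[0],3)[:2],r)
go(486.8,14.9,27)
E
```

```text
mat [[366. 199.]
 [380. 364.]
 [545. 353.]
 [533. 185.]] [456.10692663 275.07244381]
t 26.9 pos [486.6  16.3 129.9] shift(tool) [ -0.2  -1.4 102.9] turn [-0.    -0.001  0.002] F [-0.  -0.5 -0.7] w 48.0
```

Call:
send_rows(series=[[[0,-3,40],[0,0,0],40],[[0,0,40],[0,0,0],40],[[0,0,18],[0,0,0],40],[[0,0,5],[0,0,0],40],[[0,0,0],[0,0,0],40],[[0,0,0],[0,0,0],40],[[0,0,0],[0,0,0],40]])

```text
clock: 27.65
position: [488.0, 12.3, 28.4]
ee_rot: [0.0, 1.0, 0.0, 0.001]
contact_force: [-0.7, 0.2, 0.4]
gripper_width: 40.1
grasp_force: 0.0
```

Call:
send_rows(series=[[[0,2,0],[0,0,0],40],[[0,0,0],[0,0,0],40],[[0,0,0],[0,0,0],40]])

```text
clock: 27.95
position: [487.1, 14.5, 27.5]
ee_rot: [-0.0, 1.0, 0.0, 0.0]
contact_force: [-0.6, 0.4, 0.2]
gripper_width: 40.0
grasp_force: 0.0
```

Call:
send_rows(series=[[[0,0,0],[0,0,0],10],[[0,0,0],[0,0,0],10],[[0,0,0],[0,0,0],10],[[0,0,0],[0,0,0],10],[[0,0,0],[0,0,0],10],[[0,0,0],[0,0,0],10]])

```text
clock: 28.55
position: [487.3, 14.6, 27.6]
ee_rot: [-0.0, 1.0, 0.0, 0.0]
contact_force: [-1.1, 3.1, 4.8]
gripper_width: 19.7
grasp_force: 58.9
```

Call:
send_rows(series=[[[0,0,-4],[0,0,0],10],[[0,0,-10],[0,0,0],10],[[0,0,-15],[0,0,0],10],[[0,0,-20],[0,0,0],10],[[0,0,-15],[0,0,0],10],[[0,0,0],[0,0,0],10]])

```text
clock: 29.15
position: [488.1, 14.5, 93.1]
ee_rot: [0.0, 1.0, 0.001, 0.002]
contact_force: [-0.1, -0.4, -3.9]
gripper_width: 20.4
grasp_force: 58.8
```

Call:
send_rows(series=[[[2,20,0],[0,0,0],10],[[4,30,0],[0,0,0],10],[[4,40,0],[0,0,0],10],[[4,40,0],[0,0,0],10],[[4,40,0],[0,0,0],10],[[4,40,0],[0,0,0],10],[[4,30,0],[0,0,0],10],[[4,20,0],[0,0,0],10]])

```text
clock: 29.95
position: [456.0, 275.9, 89.8]
ee_rot: [-0.001, 1.0, -0.001, -0.001]
contact_force: [-0.1, -0.3, -3.5]
gripper_width: 20.1
grasp_force: 59.0
```

Call:
send_rows(series=[[[0,0,0],[0,0,0],10],[[0,0,25],[0,0,0],10],[[0,0,30],[0,0,0],10],[[0,0,25],[0,0,0],10],[[0,0,10],[0,0,0],10],[[0,0,0],[0,0,0],10],[[0,0,0],[0,0,0],10]])

```text
clock: 30.65
position: [457.6, 274.4, 1.7]
ee_rot: [0.0, 1.0, 0.0, 0.0]
contact_force: [0.6, 0.3, -3.3]
gripper_width: 20.1
grasp_force: 59.2
```

Cover lifted (−3.5 N). It should touch down at about TCP −9.4.

Call:
send_rows(series=[[[0,0,5],[0,0,0],10],[[0,0,3],[0,0,0],10],[[0,0,1],[0,0,0],10],[[0,0,1],[0,0,0],10],[[0,0,0],[0,0,0],10],[[0,0,0],[0,0,0],10]])

```text
clock: 31.25
position: [457.0, 274.4, -8.8]
ee_rot: [0.0, 1.0, 0.0, 0.0]
contact_force: [0.3, -0.1, -3.9]
gripper_width: 20.0
grasp_force: 59.2
```

Call:
send_rows(series=[[[0,0,1],[0,0,0],10],[[0,0,0],[0,0,0],10],[[0,0,0],[0,0,0],10]])

```text
clock: 31.55
position: [457.1, 274.5, -9.4]
ee_rot: [-0.0, 1.0, 0.0, 0.0]
contact_force: [-0.8, -0.6, 1.7]
gripper_width: 20.1
grasp_force: 59.8
```

Call:
send_rows(series=[[[0,0,0],[0,0,0],50],[[0,0,0],[0,0,0],50],[[0,0,0],[0,0,0],50],[[0,0,-15],[0,0,0],50],[[0,0,-45],[0,0,0],50],[[0,0,-45],[0,0,0],50],[[0,0,-45],[0,0,0],50],[[0,0,-45],[0,0,0],50]])

```text
clock: 32.35
position: [456.8, 274.1, 187.2]
ee_rot: [0.0, 1.0, 0.0, 0.0]
contact_force: [0.1, 1.0, -0.8]
gripper_width: 49.6
grasp_force: 0.0
```

Call:
send_rows(series=[[[-10,-45,0],[0,0,0],60],[[-10,-45,0],[0,0,0],60],[[-10,-45,0],[0,0,0],60],[[-10,-45,0],[0,0,0],60],[[-10,-45,0],[0,0,0],60],[[-10,-45,0],[0,0,0],60],[[0,-20,0],[0,0,0],60],[[0,0,0],[0,0,0],60]])

```text
clock: 33.15
position: [516.7, -18.1, 184.9]
ee_rot: [0.002, 1.0, -0.0, -0.0]
contact_force: [0.2, 0.9, -0.1]
gripper_width: 60.0
grasp_force: 0.0
```

```bash
python3 - <<'E'
from h import *
c=snap('wrist','w11');go(520,-15,190)
w=cv2.imread('w11_raw.png');t=cv2.imread('t10_raw.png')
cr=t[165:215,310:400];a=cv2.resize(cr,None,fx=6,fy=6,interpolation=cv2.INTER_CUBIC)
p=cv2.resize(w[210:420,0:270],None,fx=2,fy=2*0.66,interpolation=cv2.INTER_CUBIC)
o=np.zeros((600,560,3),np.uint8);o[:300,:540]=a;h=p.shape[0];o[305:305+h,:540]=p[:295];cv2.imwrite('pics/v12.png',o);print(h)
s=snap('top','t11');cover('t11',s,(457,275),7)
E
```

```text
t 33.2 pos [516.8 -16.8 185. ] shift(tool) [-3.2  1.8 -5. ] turn [ 0.    -0.    -0.003] F [-0.4 -0.6  0.1] w 59.9
277
```

View pics/v12.png

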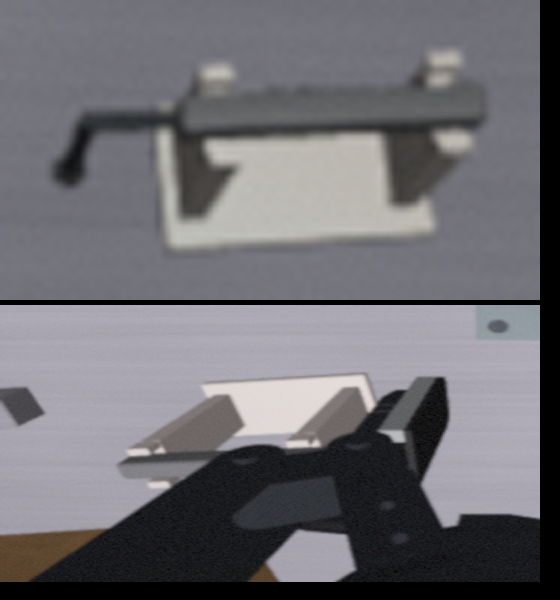

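The crop of the top view shows the handle from about (180,110) to (485,102), the rod bend at (85,120) and the ball at (68,170), all in crop pixels at 6x.

```bash
python3 - <<'E'
from h import *
t=camera_info('top');f=lambda u,v,z:at(t,(310+(u-2.5)/6,165+(v-2.5)/6),z)[:2]
L=f(180,108,101);Rr=f(485,100,101);M=(L+Rr)/2;d=(L-Rr)/np.linalg.norm(L-Rr)
tip=f(68,170,22);print(L,Rr,'mid',M,'len',np.linalg.norm(L-Rr),'dir',d,np.degrees(np.arctan2(-d[0],d[1])),'tip',tip,'pred',M+95*d)
b=[f(*p,4) for p in [(165,248),(436,233)]];print('base front',b,(b[1]-b[0])/np.linalg.norm(b[1]-b[0]))
# seen-through lips (tops z=95): far lips and near lip, posts
print('far lips',f(217,72,95),f(444,58,95),'near lip',f(455,140,95))
c=load('w11');g=lambda u,v,z:at(c,(u/2,210+(v-305)/1.32),z)[:2]
print('base far/near in w11',g(203,384,4),g(370,375,4),'left far lip',g(160,484,95),'near lip L',g(143,452,95),'near lip R',g(305,440,95),'handle end',g(122,463,101))
E
```

```text
[ 655.79946183 -143.32306641] [ 663.40371953 -261.94918375] mid [ 659.60159068 -202.63612508] len 118.86959430501375 dir [-0.06397143  0.99795173] 3.6677973900815197 tip [ 651.73252628 -107.95233961] pred [ 653.52430502 -107.83071069]
base front [array([ 624.12859376, -151.13301675]), array([ 634.82139126, -266.03884754])] [ 0.09265673 -0.99569811]
far lips [ 672.93519317 -158.67225619] [ 681.98983911 -247.90569196] near lip [ 648.59475467 -251.43436693]
base far/near in w11 [ 634.1571675  -263.74448737] [ 623.77853963 -147.78410228] left far lip [ 679.5231055  -246.31365239] near lip L [ 646.3128222  -247.86827958] near lip R [ 633.73449836 -156.284976  ] handle end [ 652.57800307 -257.13566505]
```

Call:
send_rows(series=[[[-28,-37,0],[0,0,0],60],[[-29,-37,0],[0,0,0],60],[[-29,-37,0],[0,0,0],60],[[-29,-37,0],[0,0,0],60],[[-28,-38,0],[0,0,0],60],[[0,0,0],[0,0,-0.137],60],[[0,0,0],[0,0,-0.137],60],[[0,0,0],[0,0,-0.137],60]])

```text
clock: 34.05
position: [660.5, -200.4, 184.3]
ee_rot: [-0.207, 0.978, 0.0, -0.0]
contact_force: [0.1, 0.5, 0.0]
gripper_width: 59.9
grasp_force: 0.0
```

Call:
send_rows(series=[[[0,0,0],[0,0,-0.137],60],[[0,0,0],[0,0,-0.137],60],[[0,0,0],[0,0,-0.137],60],[[0,0,0],[0,0,-0.137],60],[[0,0,0],[0,0,-0.137],60],[[0,0,0],[0,0,-0.137],60],[[0,0,0],[0,0,-0.137],60],[[0,0,0],[0,0,-0.137],60]])

```text
clock: 34.85
position: [660.4, -199.7, 184.9]
ee_rot: [-0.687, 0.727, 0.0, 0.0]
contact_force: [-0.2, 0.1, 0.4]
gripper_width: 60.3
grasp_force: 0.0
```

Call:
send_rows(series=[[[0,0,0],[0,0,-0.137],60],[[0,0,0],[0,0,0],60],[[0,0,0],[0,0,0],60]])

```text
clock: 35.15
position: [660.2, -200.4, 185.0]
ee_rot: [0.732, -0.681, -0.0, -0.0]
contact_force: [-0.4, 0.5, -1.9]
gripper_width: 59.7
grasp_force: 0.0
```

```bash
python3 - <<'E'
from h import *
go(660,-203,60,1.646);c=snap('wrist','w12')
w=cv2.imread('w12_raw.png');g=cv2.cvtColor(w,cv2.COLOR_BGR2GRAY)
# row profile of the handle between the fingers
for X in ([660,-203,101],[664,-262,101],[665,-249,95],[656,-143,101]): print((proj(c,X)).round(0))
for v in (150,180,200,220,240): print(v,g[v,200:360:4].tolist())
E
```

```text
t 35.1 pos [ 660.2 -200.4  185. ] shift(tool) [  2.5   0.4 125. ] turn [ 0.     0.    -0.003] F [-0.4  0.5 -1.9] w 59.7
[281. 207.]
[281. 141.]
[279. 155.]
[280. 266.]
150 [164, 167, 164, 166, 162, 161, 162, 165, 164, 164, 167, 165, 163, 165, 225, 218, 214, 227, 224, 134, 151, 147, 146, 172, 215, 224, 225, 197, 167, 169, 167, 167, 168, 168, 166, 170, 168, 169, 165, 165]
180 [166, 165, 164, 166, 164, 162, 163, 168, 167, 166, 167, 165, 167, 165, 206, 224, 223, 224, 222, 128, 148, 147, 144, 174, 223, 222, 223, 192, 170, 167, 169, 167, 169, 165, 169, 170, 171, 164, 165, 169]
200 [168, 165, 165, 167, 164, 162, 164, 168, 167, 165, 166, 167, 166, 166, 182, 223, 223, 221, 223, 131, 144, 143, 140, 173, 221, 222, 221, 190, 168, 169, 167, 169, 165, 164, 168, 171, 163, 165, 166, 168]
220 [168, 163, 165, 167, 163, 163, 165, 167, 165, 166, 165, 166, 165, 163, 167, 221, 219, 125, 123, 121, 142, 140, 137, 102, 124, 192, 219, 184, 166, 167, 167, 164, 165, 168, 168, 163, 166, 162, 168, 166]
240 [169, 165, 166, 167, 165, 164, 165, 167, 168, 167, 166, 165, 168, 164, 166, 166, 139, 140, 216, 134, 136, 139, 136, 179, 210, 125, 155, 168, 168, 164, 163, 165, 164, 165, 166, 164, 163, 167, 168, 166]
```

```bash
python3 - <<'E'
from h import *
g=cv2.cvtColor(cv2.imread('w12_raw.png'),cv2.COLOR_BGR2GRAY);c=load('w12')
for u in (262,284,300): print(u,list(zip(range(100,290,4),g[100:290:4,u].tolist())))
e=[]
for v in (160,175,190,205):
    r=g[v,266:302].astype(int);k=np.nonzero(r<185)[0]+266;e.append(((k.min()+k.max())/2,v,k.min(),k.max()));print(e[-1],at(c,(e[-1][0],v),101)[:2].round(1))
E
```

```text
262 [(100, 167), (104, 168), (108, 167), (112, 167), (116, 166), (120, 167), (124, 166), (128, 166), (132, 164), (136, 216), (140, 225), (144, 165), (148, 147), (152, 226), (156, 226), (160, 226), (164, 225), (168, 225), (172, 224), (176, 225), (180, 224), (184, 222), (188, 223), (192, 223), (196, 223), (200, 223), (204, 222), (208, 222), (212, 221), (216, 220), (220, 220), (224, 220), (228, 166), (232, 165), (236, 164), (240, 160), (244, 178), (248, 179), (252, 175), (256, 168), (260, 169), (264, 167), (268, 170), (272, 170), (276, 170), (280, 169), (284, 170), (288, 169)]
284 [(100, 166), (104, 169), (108, 166), (112, 168), (116, 166), (120, 167), (124, 167), (128, 166), (132, 166), (136, 220), (140, 126), (144, 144), (148, 148), (152, 149), (156, 148), (160, 147), (164, 148), (168, 147), (172, 145), (176, 147), (180, 147), (184, 146), (188, 146), (192, 145), (196, 141), (200, 143), (204, 145), (208, 141), (212, 143), (216, 143), (220, 140), (224, 141), (228, 139), (232, 137), (236, 138), (240, 139), (244, 136), (248, 134), (252, 135), (256, 134), (260, 134), (264, 128), (268, 88),
[... 220 characters left out ...]
2, 225), (156, 225), (160, 223), (164, 224), (168, 224), (172, 225), (176, 222), (180, 222), (184, 221), (188, 223), (192, 221), (196, 221), (200, 222), (204, 220), (208, 220), (212, 220), (216, 212), (220, 192), (224, 161), (228, 129), (232, 125), (236, 125), (240, 125), (244, 216), (248, 218), (252, 216), (256, 167), (260, 164), (264, 165), (268, 165), (272, 163), (276, 165), (280, 165), (284, 166), (288, 168)]
(np.float64(283.0), 160, np.int64(274), np.int64(292)) [ 660.9 -245.8]
(np.float64(283.5), 175, np.int64(275), np.int64(292)) [ 659.5 -232.7]
(np.float64(283.5), 190, np.int64(275), np.int64(292)) [ 658.5 -219.2]
(np.float64(283.5), 205, np.int64(275), np.int64(292)) [ 657.5 -205.3]
```

Call:
send_rows(series=[[[2,3,30],[0,0,0],50],[[0,0,30],[0,0,0],50],[[0,0,30],[0,0,0],50],[[0,0,25],[0,0,0],50],[[0,0,10],[0,0,0],50],[[0,0,0],[0,0,0],50],[[0,0,0],[0,0,0],50],[[0,0,0],[0,0,0],50]])

```text
clock: 36.0
position: [658.3, -204.1, 62.2]
ee_rot: [0.732, -0.681, 0.002, -0.001]
contact_force: [0.3, 0.2, 0.1]
gripper_width: 50.1
grasp_force: 0.0
```

Call:
send_rows(series=[[[0,0,0],[0,0,0],5],[[0,0,0],[0,0,0],5],[[0,0,0],[0,0,0],5],[[0,0,0],[0,0,0],5],[[0,0,0],[0,0,0],5],[[0,0,0],[0,0,0],5],[[0,0,0],[0,0,0],5]])

```text
clock: 36.7
position: [657.5, -204.1, 61.3]
ee_rot: [0.733, -0.681, 0.001, -0.0]
contact_force: [-1.1, -0.3, 6.3]
gripper_width: 13.9
grasp_force: 61.2
```

Call:
send_rows(series=[[[0,0,-5],[0,0,0],5],[[0,0,-10],[0,0,0],5],[[0,0,-20],[0,0,0],5],[[0,0,-25],[0,0,0],5],[[0,0,-20],[0,0,0],5],[[0,0,0],[0,0,0],5],[[0,0,0],[0,0,0],5]])

```text
clock: 37.4
position: [656.6, -203.7, 139.8]
ee_rot: [0.732, -0.681, -0.0, -0.0]
contact_force: [-0.3, 0.2, -1.5]
gripper_width: 13.8
grasp_force: 60.5
```

```bash
python3 - <<'E'
from h import *
c=load('w3');print(at(c,(725/1.4,435/1.4),45));c=load('w10');print(at(c,(667/1.4,477/1.4),45))
go(657.5,-204.1,141,1.654)
t=snap('top','t12');im=cv2.imread('t12_raw.png')
p=proj(t,[648,225,45]).astype(int);cr=im[p[1]-30:p[1]+30,p[0]-30:p[0]+30]
w=camera_info('wrist');snap('wrist','w13');q=proj(w,[649.5,-107.8,95+7]);print('tip pix',q,p)
a=cv2.resize(cr,(360,360),interpolation=cv2.INTER_CUBIC)
m=im[240:315,115:215];b=cv2.resize(m,(400,300),interpolation=cv2.INTER_CUBIC)
d=cv2.resize(cv2.imread('w13_raw.png')[150:420,140:440],(400,360))
o=np.zeros((600,780,3),np.uint8);o[:360,:360]=a;o[:360,370:770]=d;o[365:600,:400]=b[:235]
t=t;h=im[200:320,210:320];o[365:600,410:650]=cv2.resize(h,(240,262))[:235];cv2.imwrite('pics/v13.png',o)
E
```

```text
[641.75510648 232.90732934  45.        ]
[639.29720795 235.04838856  45.        ]
t 37.4 pos [ 656.6 -203.7  139.8] shift(tool) [ 0.4 -0.8 -1.2] turn [ 0.     0.001 -0.011] F [-0.3  0.2 -1.5] w 13.8
tip pix [279.67566143 331.69086394] [186 187]
```

View pics/v13.png

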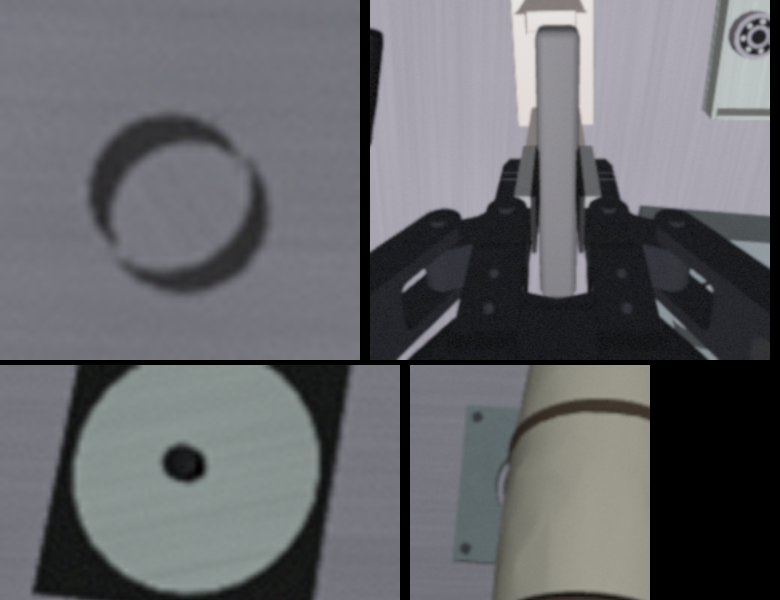

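The pot's rim circle, with its tint, centres at crop (173,198), about (642,231) in world. The cover lies wholly on the mat (centre about (197,472)). The handle is held straight.

```bash
python3 - <<'E'
from h import *
go(649.5,135.7,140,1.646)
E
```

```text
t 37.5 pos [ 655.9 -203.7  138.3] shift(tool) [-339.   -18.2   -1.4] turn [ 0.003  0.001 -0.003] F [ 0.1 -0.  -1. ] w 13.8
```

Call:
send_rows(series=[[[-25,-1,-1],[0,0,0],5],[[-40,-2,-1],[0,0,0],5],[[-48,-3,0],[0,0,0],5],[[-48,-3,0],[0,0,0],5],[[-48,-3,0],[0,0,0],5],[[-48,-3,0],[0,0,0],5],[[-48,-2,0],[0,0,0],5],[[-34,-1,0],[0,0,0],5]])

```text
clock: 38.3
position: [649.1, 138.2, 140.3]
ee_rot: [0.733, -0.68, -0.001, 0.001]
contact_force: [1.2, 0.4, -0.9]
gripper_width: 14.0
grasp_force: 60.5
```

Call:
send_rows(series=[[[0,0,0],[0,0,0],5],[[0,0,0],[0,0,0],5],[[0,0,0],[0,0,0],5]])

```text
clock: 38.6
position: [649.7, 134.5, 141.1]
ee_rot: [0.732, -0.681, -0.0, 0.001]
contact_force: [0.5, -0.1, -0.7]
gripper_width: 13.9
grasp_force: 60.5
```

```bash
python3 - <<'E'
from h import *
go(649.5,135.7,70,1.646)
s=camera_info('scene');snap('scene','s14');w=camera_info('wrist');snap('wrist','w14')
print(proj(s,[641.5,232,45]),proj(s,[641.5,232,100]))
im=cv2.imread('s14_raw.png');p=proj(s,[641.5,232,70]).astype(int);a=cv2.resize(im[p[1]-60:p[1]+60,p[0]-80:p[0]+80],None,fx=5,fy=5,interpolation=cv2.INTER_CUBIC);print(p);cv2.imwrite('pics/v14.png',a)
E
```

```text
t 38.6 pos [649.7 134.5 141.1] shift(tool) [-1.3  0.  71.1] turn [ 0.002 -0.001 -0.003] F [ 0.5 -0.1 -0.7] w 13.9
[297.23363324 293.19599821] [297.84431785 282.56478255]
[297 288]
```

View pics/v14.png

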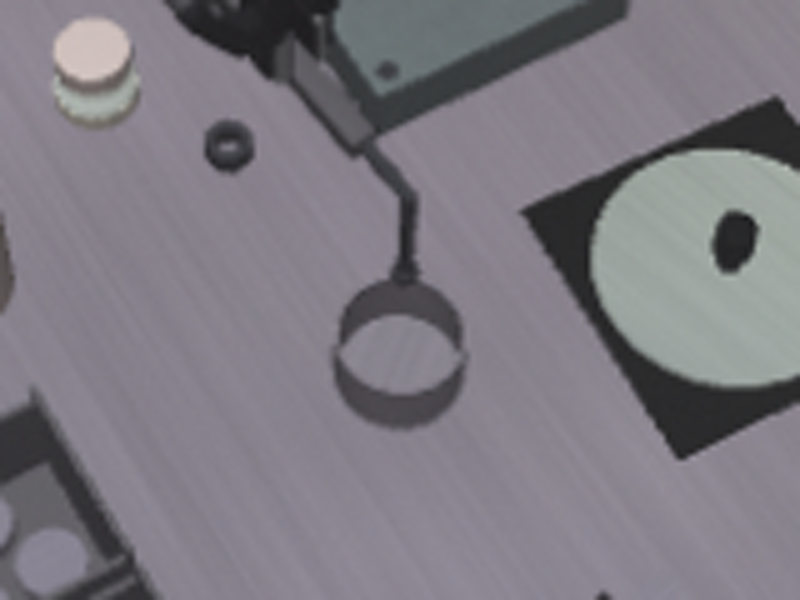

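The ball tip at (404,270) hangs above the pot mouth, whose centre is near (400,337). The cover is on the mat with its knob at (735,242). Now the dip.

Call:
send_rows(series=[[[-4,-2,0],[0,0,0],5],[[0,0,15],[0,0,0],5],[[0,0,20],[0,0,0],5],[[0,0,20],[0,0,0],5],[[0,0,12],[0,0,0],5],[[0,0,6],[0,0,0],5],[[0,0,0],[0,0,0],5],[[0,0,0],[0,0,0],5]])

```text
clock: 39.5
position: [652.7, 139.7, 70.0]
ee_rot: [0.732, -0.681, 0.0, -0.001]
contact_force: [-0.2, -0.2, 0.3]
gripper_width: 13.9
grasp_force: 60.5
```

Call:
send_rows(series=[[[0,0,0],[0,0,0],5],[[0,0,0],[0,0,0],5],[[0,0,0],[0,0,0],5]])

```text
clock: 39.8
position: [652.2, 139.8, 69.8]
ee_rot: [0.732, -0.681, 0.0, -0.001]
contact_force: [-0.7, -1.1, -0.4]
gripper_width: 13.8
grasp_force: 60.5
```

Call:
send_rows(series=[[[0,0,2],[0,0,0],5],[[0,0,0],[0,0,0],5],[[0,0,0],[0,0,0],5],[[0,0,-10],[0,0,0],5],[[0,0,-20],[0,0,0],5],[[0,0,-30],[0,0,0],5],[[0,0,-17],[0,0,0],5],[[0,0,0],[0,0,0],5]])

```text
clock: 40.6
position: [654.1, 140.3, 148.6]
ee_rot: [0.733, -0.681, 0.002, -0.003]
contact_force: [-0.3, 0.0, -0.1]
gripper_width: 13.9
grasp_force: 60.5
```

Call:
send_rows(series=[[[20,13,0],[0,0,0],5],[[30,21,0],[0,0,0],5],[[34,23,0],[0,0,0],5],[[34,23,0],[0,0,0],5],[[34,23,0],[0,0,0],5],[[34,23,0],[0,0,0],5],[[25,17,0],[0,0,0],5],[[0,0,0],[0,0,0],5]])

```text
clock: 41.4
position: [521.7, -83.8, 143.4]
ee_rot: [0.731, -0.682, -0.001, 0.001]
contact_force: [-0.4, 0.4, -1.6]
gripper_width: 14.0
grasp_force: 60.5
```

```bash
python3 - <<'E'
from h import *
go(525,-81.3,72,1.646)
E
```

```text
t 41.4 pos [521.7 -83.8 143.4] shift(tool) [-2.2 -3.7 71.4] turn [ 0.003  0.    -0.006] F [-0.4  0.4 -1.6] w 14.0
```

Call:
send_rows(series=[[[0,-2,0],[0,0,0],5],[[0,0,0],[0,0,0],5],[[0,0,15],[0,0,0],5],[[0,0,15],[0,0,0],5],[[0,0,8],[0,0,0],5],[[0,0,0],[0,0,0],5],[[0,0,0],[0,0,0],5]])

```text
clock: 42.1
position: [527.3, -80.7, 106.3]
ee_rot: [0.733, -0.68, 0.0, -0.0]
contact_force: [0.7, -0.3, -1.0]
gripper_width: 13.9
grasp_force: 60.5
```

```bash
python3 - <<'E'
from h import *
go(525,-81.3,72,1.646)
P=monitor.read_state()['position'];T=P+[-8,96.3,-46.3+7]
for n in('scene','top'):
    c=snap(n,'u_'+n);g=cv2.cvtColor(cv2.imread(f'u_{n}_raw.png'),cv2.COLOR_BGR2GRAY);p=proj(c,T);print(n,p.round(1));x,y=p.astype(int)
    print(g[y-9:y+10,x-11:x+12])
E
```

```text
t 42.1 pos [527.3 -80.7 106.3] shift(tool) [ 0.4  2.4 34.3] turn [-0.    -0.    -0.001] F [ 0.7 -0.3 -1. ] w 13.9
scene [293.1 212.3]
[[116 117 116 116 116 116 114 115 115 110  81  42  51  77  94  91  78  75
   74  70  71  71  72]
 [117 115 117 117 115 115 115 115 114 109  82  42  45  58  68  67  62  62
   63  63  63  63  63]
 [115 117 116 116 115 115 116 116 116 109  81  42  44  52  61  62  62  62
   64  63  63  64  65]
 [116 116 115 116 115 115 115 115 112  94  57  42  44  51  61  69  86  91
  101 105 114 112 103]
 [115 115 116 115 115 116 116 112  95  66  46  43  47  68 103 119 123 127
  123 110 113 112 115]
 [116 115 115 116 115 115 113  99  66  55  46  43  58 103 124 110  93  78
   74  62  64  63  68]
 [116 115 116 115 115 115 107  78  56  58  55  43  51  80  90  63  62  63
   43  35  35  57 113]
 [115 116 116 115 113 109  89  60  64  79  58  44  43  46  47  48  98 135
   88  34  35  68 139]
 [116 115 115 115 114 106  75  61  87  95  51  43  43  44  34  40  70  96
   62  38  47  55  79]
 [115 116 116 114 114 104  65  82 117  85  55  54  52  49  35  35  46  68
   81 112 116 117 1
[... 2039 characters left out ...]
102 116 116 109  93]
 [120 107  80  57  55  50  38  36  37  54  99 121  99  56  40  38  42  44
   64  87 107 117 114]
 [ 96  72  54  90 115  98  61  40  40  66 119 141 113  62  38  37  42  52
   55  57  83 108 117]
 [ 61  41  53 111 140 123  78  40  35  52  87 104  80  46  37  43  77 110
  114  84  56  82 110]
 [ 38  35  48  94 123 107  68  40  42  42  53  57  48  40  37  44 102 139
  142 103  47  54  83]
 [ 37  36  42  57  74  65  50  59  78  91  97  91  82  70  50  46  81 116
  121  87  41  39  54]
 [ 53  39  39  37  45  59  84 104 110 117 121 116 112 108  91  71  56  72
   73  55  38  36  41]
 [100  61  38  50  81 102 114 122 120 121 122 119 120 122 116 105  85  58
   44  38  37  40  41]]
```

Call:
send_rows(series=[[[0,2,0],[0,0,0],5],[[0,0,12],[0,0,0],5],[[0,0,12],[0,0,0],5],[[0,0,6],[0,0,0],5],[[0,0,3],[0,0,0],5],[[0,0,0],[0,0,0],5],[[0,0,0],[0,0,0],5]])

```text
clock: 42.9
position: [524.9, -81.3, 73.2]
ee_rot: [0.732, -0.681, 0.0, -0.0]
contact_force: [-0.0, -0.3, -0.2]
gripper_width: 14.0
grasp_force: 60.5
```

Call:
send_rows(series=[[[0,0,1],[0,0,0],5],[[0,0,1],[0,0,0],5],[[0,0,0],[0,0,0],5],[[0,0,0],[0,0,0],5]])

```text
clock: 43.3
position: [524.8, -81.2, 71.2]
ee_rot: [0.732, -0.681, 0.0, -0.0]
contact_force: [-0.1, -0.7, -0.8]
gripper_width: 13.7
grasp_force: 60.5
```

Call:
send_rows(series=[[[0,0,1],[0,0,0],5],[[0,0,1],[0,0,0],5],[[0,0,0],[0,0,0],5],[[0,0,0],[0,0,0],5]])

```text
clock: 43.7
position: [524.6, -81.3, 69.0]
ee_rot: [0.732, -0.681, -0.0, 0.0]
contact_force: [1.3, -0.5, -0.9]
gripper_width: 13.9
grasp_force: 60.5
```

Call:
send_rows(series=[[[0,0,1],[0,0,0],5],[[0,0,0],[0,0,0],5],[[0,0,0],[0,0,0],5]])

```text
clock: 44.0
position: [524.7, -81.3, 68.1]
ee_rot: [0.732, -0.681, 0.0, -0.0]
contact_force: [0.3, 0.5, -1.2]
gripper_width: 13.8
grasp_force: 60.5
```

Call:
send_rows(series=[[[0,0,1],[0,0,0],5],[[0,0,0],[0,0,0],5],[[0,0,0],[0,0,0],5]])

```text
clock: 44.3
position: [524.9, -81.4, 67.3]
ee_rot: [0.732, -0.681, 0.0, -0.0]
contact_force: [-0.4, -0.6, 0.8]
gripper_width: 13.8
grasp_force: 60.7
```

Call:
send_rows(series=[[[0,0,0.5],[0,0,0],5],[[0,0,0],[0,0,0],5],[[0,0,0],[0,0,0],5]])

```text
clock: 44.6
position: [525.0, -81.5, 66.9]
ee_rot: [0.732, -0.681, 0.0, -0.0]
contact_force: [0.9, -3.0, 2.2]
gripper_width: 13.7
grasp_force: 60.8
```

Call:
send_rows(series=[[[0,0,-10],[0,0,0],5],[[0,0,-20],[0,0,0],5],[[0,0,-30],[0,0,0],5],[[0,0,-14],[0,0,0],5],[[0,0,0],[0,0,0],5],[[16,-14,0],[0,0,0],5],[[28,-26,0],[0,0,0],5],[[28,-26,0],[0,0,0],5]])

```text
clock: 45.4
position: [595.6, -148.3, 139.6]
ee_rot: [0.733, -0.68, -0.001, 0.0]
contact_force: [0.1, -0.2, -0.3]
gripper_width: 13.9
grasp_force: 60.5
```

Call:
send_rows(series=[[[28,-26,0],[0,0,0],5],[[20,-19,0],[0,0,0],5],[[12,-12,0],[0,0,0],5],[[0,0,0],[0,0,0],5],[[0,0,0],[0,0,0],5],[[0,0,0],[0,0,0],5]])

```text
clock: 46.0
position: [656.0, -203.1, 140.0]
ee_rot: [0.733, -0.681, -0.001, 0.0]
contact_force: [-0.0, 0.3, -0.3]
gripper_width: 14.2
grasp_force: 60.5
```

```bash
python3 - <<'E'
from h import *
go(657.5,-204.1,63,1.646)
E
```

```text
t 46.0 pos [ 656.  -203.1  140. ] shift(tool) [ 1.1 -1.5 77. ] turn [ 0.002  0.001 -0.002] F [-0.   0.3 -0.3] w 14.2
```

Call:
send_rows(series=[[[1,-1,20],[0,0,0],5],[[0,0,25],[0,0,0],5],[[0,0,20],[0,0,0],5],[[0,0,8],[0,0,0],5],[[0,0,2],[0,0,0],5],[[0,0,0],[0,0,0],5],[[0,0,0],[0,0,0],5]])

```text
clock: 46.7
position: [659.0, -204.9, 67.2]
ee_rot: [0.733, -0.681, 0.001, -0.001]
contact_force: [0.2, 0.0, 0.1]
gripper_width: 13.8
grasp_force: 60.5
```

Call:
send_rows(series=[[[0,0,1],[0,0,0],5],[[0,0,1],[0,0,0],5],[[0,0,0],[0,0,0],5],[[0,0,0],[0,0,0],5]])

```text
clock: 47.1
position: [658.1, -204.9, 63.7]
ee_rot: [0.732, -0.681, 0.0, -0.0]
contact_force: [0.1, -0.0, -0.9]
gripper_width: 14.1
grasp_force: 60.5
```

Call:
send_rows(series=[[[0,0,1],[0,0,0],5],[[0,0,1],[0,0,0],5],[[0,0,0],[0,0,0],5],[[0,0,0],[0,0,0],5]])

```text
clock: 47.5
position: [658.0, -204.9, 61.5]
ee_rot: [0.732, -0.681, -0.0, 0.0]
contact_force: [-0.7, 1.2, -0.1]
gripper_width: 13.9
grasp_force: 60.5
```

Call:
send_rows(series=[[[0,0,0.5],[0,0,0],5],[[0,0,0],[0,0,0],5],[[0,0,0],[0,0,0],5]])

```text
clock: 47.8
position: [658.1, -204.9, 61.3]
ee_rot: [0.732, -0.681, 0.0, -0.0]
contact_force: [-0.2, -0.2, 1.3]
gripper_width: 14.2
grasp_force: 60.6
```

Call:
send_rows(series=[[[0,0,0],[0,0,0],45],[[0,0,0],[0,0,0],45],[[0,0,0],[0,0,0],45],[[0,0,0],[0,0,0],45],[[0,0,-20],[0,0,0],45],[[0,0,-40],[0,0,0],45],[[0,0,-45],[0,0,0],45],[[0,0,-20],[0,0,0],45]])

```text
clock: 48.6
position: [660.1, -205.6, 191.7]
ee_rot: [0.733, -0.681, 0.004, -0.002]
contact_force: [0.8, -0.0, -0.1]
gripper_width: 44.9
grasp_force: 0.0
```

Call:
send_rows(series=[[[0,0,0],[0,0,0.137],45],[[0,0,0],[0,0,0.137],45],[[0,0,0],[0,0,0.137],45],[[0,0,0],[0,0,0.137],45],[[0,0,0],[0,0,0.137],45],[[0,0,0],[0,0,0.137],45],[[0,0,0],[0,0,0.137],45],[[0,0,0],[0,0,0.137],45]])

```text
clock: 49.4
position: [658.0, -204.9, 186.1]
ee_rot: [-0.268, 0.963, 0.0, -0.0]
contact_force: [0.2, 0.1, 0.0]
gripper_width: 45.2
grasp_force: 0.0
```

Call:
send_rows(series=[[[0,0,0],[0,0,0.137],45],[[0,0,0],[0,0,0.137],45],[[0,0,0],[0,0,0.137],45],[[0,0,0],[0,0,0.137],45],[[20,45,0],[0,0,0],45],[[20,45,0],[0,0,0],45],[[20,45,0],[0,0,0],45],[[20,45,0],[0,0,0],45]])

```text
clock: 50.2
position: [577.2, -23.5, 186.2]
ee_rot: [0.0, 1.0, 0.0, 0.0]
contact_force: [1.1, 0.0, 1.2]
gripper_width: 45.1
grasp_force: 0.0
```

Call:
send_rows(series=[[[20,45,0],[0,0,0],45],[[20,45,0],[0,0,0],45],[[20,45,0],[0,0,0],45],[[20,45,0],[0,0,0],45],[[20,45,0],[0,0,0],45],[[15,45,0],[0,0,0],45],[[0,0,0],[0,0,0],45],[[0,0,0],[0,0,0],45]])

```text
clock: 51.0
position: [462.6, 246.1, 186.2]
ee_rot: [-0.001, 1.0, 0.0, 0.0]
contact_force: [-0.8, 0.1, -0.9]
gripper_width: 45.0
grasp_force: 0.0
```

```bash
python3 - <<'E'
from h import *
go(457,275,-9);c=snap('wrist','w20');cover('w20',c,(457,275),7)
P=proj(c,[457,275,45])*1.4;print(P,dark('w20',P,25,45,60))
t=snap('top','t20');im=cv2.imread('t20_raw.png').astype(int)
m=((im[:,:,1]>100)&(im[:,:,1]>im[:,:,2]+4)).astype(np.uint8)*255
for q in cv2.findContours(m,cv2.RETR_EXTERNAL,cv2.CHAIN_APPROX_NONE)[0]:
    if cv2.contourArea(q)>500:
        r=cv2.minEnclosingCircle(q);print('green blob',r,at(t,r[0],7)[:2])
E
```

```text
t 51.0 pos [462.6 246.1 186.2] shift(tool) [  5.6  28.9 195.2] turn [0.    0.    0.002] F [-0.8  0.1 -0.9] w 45.0
cover ((456.7524108886719, 273.34454345703125), 74.47930908203125) ((456.7520446777344, 273.20184326171875), (148.27452087402344, 148.43777465820312))
[431.27720004 262.76420255] (168, array([427.7, 259.7]), array([454.6, 272.2]))
green blob ((399.5, 271.5), 61.09428787231445) [ 463.79582941 -303.8781601 ]
green blob ((163.9204559326172, 266.0795593261719), 31.5122127532959) [456.80520802 271.49691158]
green blob ((268.2838134765625, 256.1302490234375), 49.9616813659668) [490.21233976  17.8757946 ]
green blob ((539.2073364257812, 104.5), 35.52473068237305) [ 926.14158103 -698.05435836]
```

The cover is still on the mat at (457,273).

Call:
send_rows(series=[[[6,28,0],[0,0,0],40],[[0,0,45],[0,0,0],40],[[0,0,45],[0,0,0],40],[[0,0,45],[0,0,0],40],[[0,0,40],[0,0,0],40],[[0,0,15],[0,0,0],40],[[0,0,5],[0,0,0],40],[[0,0,0],[0,0,0],40]])

```text
clock: 51.9
position: [457.8, 272.1, -9.1]
ee_rot: [0.001, 1.0, -0.0, -0.0]
contact_force: [0.2, 0.1, 0.2]
gripper_width: 39.9
grasp_force: 0.0
```

Call:
send_rows(series=[[[0,0,0],[0,0,0],40],[[0,0,0],[0,0,0],40],[[0,0,0],[0,0,0],40]])

```text
clock: 52.2
position: [457.8, 273.7, -7.7]
ee_rot: [0.0, 1.0, 0.001, 0.001]
contact_force: [-0.2, 0.3, 0.4]
gripper_width: 40.0
grasp_force: 0.0
```

Call:
send_rows(series=[[[0,0,0],[0,0,0],10],[[0,0,0],[0,0,0],10],[[0,0,0],[0,0,0],10],[[0,0,0],[0,0,0],10],[[0,0,0],[0,0,0],10],[[0,0,0],[0,0,0],10]])

```text
clock: 52.8
position: [457.6, 273.8, -7.9]
ee_rot: [-0.0, 1.0, 0.001, 0.001]
contact_force: [-1.6, 0.5, 6.0]
gripper_width: 20.2
grasp_force: 58.7
```

Call:
send_rows(series=[[[0,0,-4],[0,0,0],10],[[0,0,-10],[0,0,0],10],[[0,0,-20],[0,0,0],10],[[0,0,-30],[0,0,0],10],[[0,0,-25],[0,0,0],10],[[0,0,-10],[0,0,0],10],[[0,0,0],[0,0,0],10]])

```text
clock: 53.5
position: [457.5, 273.7, 91.3]
ee_rot: [0.0, 1.0, 0.001, 0.001]
contact_force: [0.4, 0.5, -3.9]
gripper_width: 20.2
grasp_force: 58.9
```

Call:
send_rows(series=[[[-2,-20,0],[0,0,0],10],[[-4,-30,0],[0,0,0],10],[[-4,-40,0],[0,0,0],10],[[-4,-40,0],[0,0,0],10],[[-4,-40,0],[0,0,0],10],[[-4,-40,0],[0,0,0],10],[[-4,-30,0],[0,0,0],10],[[-4,-19,0],[0,0,0],10]])

```text
clock: 54.3
position: [484.7, 10.9, 88.2]
ee_rot: [0.002, 1.0, -0.001, -0.003]
contact_force: [-0.6, 0.5, -3.6]
gripper_width: 20.2
grasp_force: 59.1
```

Call:
send_rows(series=[[[0,0,0],[0,0,0],10],[[0,0,20],[0,0,0],10],[[0,0,20],[0,0,0],10],[[0,0,12],[0,0,0],10],[[0,0,5],[0,0,0],10],[[0,0,0],[0,0,0],10],[[0,0,0],[0,0,0],10],[[0,0,0],[0,0,0],10]])

```text
clock: 55.1
position: [487.6, 14.4, 33.7]
ee_rot: [-0.0, 1.0, 0.0, 0.001]
contact_force: [0.0, -0.8, -3.5]
gripper_width: 20.1
grasp_force: 59.3
```

Call:
send_rows(series=[[[0,0,2],[0,0,0],10],[[0,0,1],[0,0,0],10],[[0,0,0],[0,0,0],10],[[0,0,0],[0,0,0],10],[[0,0,0],[0,0,0],10]])

```text
clock: 55.6
position: [487.2, 14.2, 30.2]
ee_rot: [0.0, 1.0, 0.0, 0.0]
contact_force: [0.9, -0.7, -4.1]
gripper_width: 19.9
grasp_force: 59.3
```

Call:
send_rows(series=[[[0,0,1],[0,0,0],10],[[0,0,0],[0,0,0],10],[[0,0,0],[0,0,0],10]])

```text
clock: 55.9
position: [487.2, 14.2, 29.2]
ee_rot: [0.0, 1.0, 0.0, 0.0]
contact_force: [-0.1, -0.7, -3.2]
gripper_width: 20.0
grasp_force: 59.4
```

Call:
send_rows(series=[[[0,0.5,1],[0,0,0],10],[[0,0,0],[0,0,0],10],[[0,0,0],[0,0,0],10]])

```text
clock: 56.2
position: [487.3, 14.2, 29.1]
ee_rot: [-0.0, 1.0, -0.0, 0.0]
contact_force: [-1.9, -2.4, 4.8]
gripper_width: 19.8
grasp_force: 60.2
```

Seated. Next I release, rise, and back off to check.

Call:
send_rows(series=[[[0,0,0],[0,0,0],45],[[0,0,0],[0,0,0],45],[[0,0,0],[0,0,0],45],[[0,0,0],[0,0,0],45],[[0,0,-20],[0,0,0],45],[[0,0,-40],[0,0,0],45],[[0,0,-45],[0,0,0],45],[[0,0,-45],[0,0,0],45]])

```text
clock: 57.0
position: [486.7, 14.6, 179.6]
ee_rot: [0.0, 1.0, -0.0, -0.0]
contact_force: [1.0, 0.6, -0.0]
gripper_width: 45.0
grasp_force: 0.0
```

Call:
send_rows(series=[[[30,0,-20],[0,0,0],45],[[30,0,-20],[0,0,0],45],[[0,0,0],[0,0,0],45],[[0,0,0],[0,0,0],45],[[0,0,0],[0,0,0],45]])

```text
clock: 57.5
position: [427.2, 14.7, 217.5]
ee_rot: [0.0, 1.0, -0.0, -0.0]
contact_force: [0.1, -1.0, 0.3]
gripper_width: 45.0
grasp_force: 0.0
```

```bash
cat > chk.py <<'E'
from h import *
import sys
f=sys.argv[1]
go(420,15,230);c=snap('wrist',f);cover(f,c,(487,15),44)
im=cv2.imread(f+'_raw.png');g=cv2.cvtColor(im,cv2.COLOR_BGR2GRAY)
for n,X in [('A',(457.6,-233,16)),('B',(413,-233.8,16)),('b0',(503,-235,16))]:
    P=proj(c,X)*1.4
    if 0<P[0]<784 and 0<P[1]<588: print(n,P.round(0),dark(f,P,13,16,90))
for n,X in [('sp',(455,-360,12)),('s0',(506,-360,12))]: print(n,proj(c,X).round(0))
a=cv2.imread('t10_raw.png').astype(int) if 0 else cv2.imread('top0_raw.png').astype(int)
t=snap('top',f+'t');b=cv2.imread(f+'t_raw.png').astype(int)
d=(cv2.GaussianBlur(np.abs(a-b).max(2).astype(np.uint8),(3,3),0)>18).astype(np.uint8)
n,l,s,ce=cv2.connectedComponentsWithStats(d)
for k in range(1,n):
    if s[k,4]>=6: print('changed',s[k].tolist(),at(t,ce[k],10)[:2].round(0))
E
python3 chk.py w30
```

```text
t 57.5 pos [427.2  14.7 217.5] shift(tool) [  7.2   0.2 -12.5] turn [-0.    -0.001 -0.   ] F [ 0.1 -1.   0.3] w 45.0
cover ((487.2115783691406, 12.672541618347168), 75.7856216430664) ((487.18609619140625, 12.707748413085938), (150.48355102539062, 150.89920043945312))
A [133. 285.] (97, array([132.3, 284.9]), array([ 457.4, -234. ]))Traceback (most recent call last):
  File "chk.py", line 8, in <module>
    if 0<P[0]<784 and 0<P[1]<588: print(n,P.round(0),dark(f,P,13,16,90))
                                                     ~~~~^^^^^^^^^^^^^^
  File "h.py", line 26, in dark
    v,u=np.nonzero(m);c=load(f);p=((u.min()+u.max())/2,(v.min()+v.max())/2)
                                    ~~~~~^^
    return umr_minimum(a, axis, None, out, keepdims, initial, where)
ValueError: zero-size array to reduction operation minimum which has no identity
```

```bash
sed -i 's/^    if 0<P\[0\].*/    print(n,P.round(0)); pass/' chk.py; cat >> chk.py <<'E'
# bearings: dark clusters inside the tray area, seen in the wrist picture and from the top
for nm,cc,ff,th in (('wrist',c,f,95),('top',t,f+'t',85)):
    g=cv2.cvtColor(cv2.imread(ff+'_raw.png'),cv2.COLOR_BGR2GRAY);m=(g<th).astype(np.uint8);m=cv2.morphologyEx(m,cv2.MORPH_CLOSE,np.ones((3,3)))
    n,l,s,ce=cv2.connectedComponentsWithStats(m)
    for k in range(1,n):
        X=at(cc,ce[k],16)
        if 5<s[k,4]<600 and 350<X[0]<580 and -460<X[1]<110: print(nm,'dark',s[k].tolist(),X[:2].round(1))
E
python3 chk.py w31
```

```text
t 57.5 pos [427.2  14.7 217.2] shift(tool) [  7.3   0.3 -12.8] turn [-0.001 -0.002 -0.   ] F [-0.6 -0.4 -0.1] w 45.2
cover ((487.1624450683594, 12.521674156188965), 76.0537109375) ((487.19091796875, 12.790925979614258), (150.41485595703125, 151.27822875976562))
A [133. 285.]
B [123. 239.]
b0 [141. 329.]
sp [  6. 201.]
s0 [ 16. 236.]
changed [58, 207, 250, 213, 22070] [370. 235.]
changed [363, 265, 17, 16, 211] [ 459. -234.]
changed [415, 267, 16, 17, 140] [ 457. -360.]
changed [349, 277, 16, 16, 200] [ 430. -197.]
changed [96, 363, 4, 29, 71] [197. 400.]
changed [521, 366, 39, 54, 1060] [ 179. -634.]
changed [98, 403, 4, 17, 28] [123. 386.]
changed [347, 409, 47, 11, 324] [ 137. -234.]
changed [232, 416, 11, 4, 29] [122.  73.]
wrist dark [128, 148, 24, 101, 257] [ 444.8 -172. ]
wrist dark [35, 156, 34, 98, 526] [ 454.8 -292.4]
wrist dark [220, 159, 135, 7, 367] [403.2  23.2]
wrist dark [111, 173, 4, 3, 8] [ 418.  -202.1]
wrist dark [119, 173, 4, 4, 12] [ 418.  -192.1]
wrist dark [108, 179, 3, 4, 9] [ 425.9 -208.7]
wrist dark [114, 179, 8, 8, 47] [ 428.6 -197.3]
wrist dark [125, 178, 
[... 981 characters left out ...]
t dark [9, 232, 6, 11, 23] [ 506.  -365.4]
wrist dark [91, 234, 12, 8, 51] [ 505.7 -240. ]
wrist dark [106, 235, 3, 4, 10] [ 504.8 -225.9]
wrist dark [97, 243, 3, 2, 6] [ 515.4 -241.1]
wrist dark [104, 242, 3, 3, 7] [ 514.2 -230.9]
top dark [298, 225, 5, 5, 21] [563.5 -57.5]
top dark [345, 243, 1, 14, 14] [ 511.9 -169.2]
top dark [444, 242, 8, 58, 142] [ 468.3 -418.3]
top dark [395, 245, 5, 57, 58] [ 458.9 -295.1]
top dark [368, 248, 11, 11, 96] [ 505.9 -238. ]
top dark [346, 260, 1, 14, 14] [ 470.6 -171.6]
top dark [366, 267, 12, 12, 94] [ 459.1 -235. ]
top dark [347, 277, 2, 27, 28] [ 414.2 -174.8]
top dark [351, 278, 12, 12, 104] [ 429.9 -196.8]
top dark [295, 286, 4, 5, 17] [415.4 -52.8]
```

Bearing2 was knocked aside but still lies in the bearing compartment. Next, how well the cover is centred relative to the housing's screw heads, before against after.

```bash
python3 - <<'E'
from h import *
for f in ('w1','w10','w31'):
    c=load(f);g=cv2.cvtColor(cv2.imread(f+'_raw.png'),cv2.COLOR_BGR2GRAY);H=[]
    for X in [(413,-52),(416,92),(561,89),(557,-56)]:
        p=proj(c,[*X,40]);x,y=p.astype(int);r=11;s=g[y-r:y+r,x-r:x+r];s0=255-s.astype(float)
        w=np.clip(s0-np.percentile(s0,70)-12,0,None);v,u=np.mgrid[:2*r,:2*r]
        q=(x-r+(w*u).sum()/w.sum(),y-r+(w*v).sum()/w.sum());H.append(at(c,q,40)[:2].round(1))
    print(f,[h.tolist() for h in H]);cover(f,c,(487,15),44)
E
```

```text
w1 [[408.9, -50.6], [409.6, 90.9], [561.3, 92.7], [557.6, -57.2]]
cover ((487.14453125, 14.707218170166016), 75.77660369873047) ((487.16339111328125, 14.811890602111816), (150.30923461914062, 151.1129913330078))
w10 [[412.6, -51.0], [417.4, 93.2], [565.0, 92.0], [562.8, -52.9]]
cover ((486.80401611328125, 14.916287422180176), 74.94498443603516) ((486.830078125, 14.915604591369629), (149.05850219726562, 149.535400390625))
w31 [[410.7, -50.9], [408.8, 91.0], [562.3, 76.4], [565.4, -51.2]]
cover ((487.1624450683594, 12.521674156188965), 76.0537109375) ((487.19091796875, 12.790925979614258), (150.41485595703125, 151.27822875976562))
```

```bash
python3 -c "
from bench import job_done
print(job_done())"
```

```text
the job is handed in; nothing more can be done
None
```

The job is done and handed in: both bearings and the spacer are sorted into the tray, the tip was dipped and touched lightly on the ball ring, and the dauber is back in its stand. The cover is back on the housing about 2 mm off its starting position, which I left uncorrected, and one bearing got knocked in the tray but stayed in its compartment.

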